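Lock the stroke stop of an inclined dosing cylinder

ROBOT

A 6-joint arm with a two-finger parallel gripper is mounted at the origin on a cart in front of the work surface, level with it; the furniture and walls round the work are solid. World frame = base frame: x ahead of the robot, y to its left, z up, the work surface at z = 0. Lengths are in m, angles in rad, forces in N, time in s.
With the tool pointing down it reaches from about 0.275 to 0.825 m from the base axis. Payload 4.9 kg.
Tool frame: the origin (TCP) lies at the very end of the fingers, on their centre line; the grasp point (between the pads) lies 19 mm behind it; z points along the fingers, y is the line along which they close (so a half turn about z gives the same grasp; the last joint's range is limited). The gripper opens to 85 mm and grips with 20 to 120 N. Pads are 22 mm wide; open, the fingers measure 114 mm over their backs; the gripper's body (76 mm by 85 mm) begins 54 mm behind the grasp point. The pads swing forward as they close: fully open they stand 13 mm farther back than shut.
Start: joints at [1.183, 0.326, -0.193, 1.052, 0, 1.437], TCP at [0.138, 0.532, 0.231] pointing down, gripper open.
Joint ranges: [-2.65, 2.65], [-0.97, 1.79], [-1.3, 1.35], [-1.93, 2.1], [-1.47, 1.37], [-3.14, 3.14]. Speed limits (rad/s): [2.57, 2.57, 3.14, 3.14, 3.14, 3.14].

INTERFACE

Orientations are given as a 3x3 rotation matrix whose columns are the frame's x, y, z axes.
In Python, from workcell import sense, read_camera, calibration, close_job gives the robot as it stands.
- The arm moves only by the tool apply_moves, never from a script. Its argument "targets" is a list that holds one entry, the list of rows, each a list of 7 numbers: the turn, a rotation vector about the world's x, y, z each as a share of 180 degrees, from -1 to 1, then the shift along the world's x, y, z each as a share of 0.08 m, from -1 to 1, then the closure, from 0 (fully open) to 1 (shut). A call has 1 to 5 rows; each row is the pose to reach, as a shift and turn from the pose commanded when the call began, turning the shorter way round; what a row does not reach only later rows make up. A row lasts 1/12 s, in which the tool goes at most 41.7 mm and 7.16 degrees, less where a joint would pass 70% of its speed; a pose out of reach is approached as far as the arm can. A call with a number of a shift or a turn outside -1 to 1 is refused whole. A call with a gripper value outside its range is refused whole. The fingers move at their own pace and stop on an object; the grip force is fixed at half the most. Time passes only in rows, so rows that repeat a pose let the fingers close. It gives the time, the measured TCP pose, the force, the opening and the grip force at its end, in the units of the state.
- sense(): the state, without advancing time (a new reading comes with each control period).
- read_camera(name): name is "side" or "top" or "wrist"; returns the picture (384x512x3 uint8, red, green, blue); there is no depth.
- calibration(name): a dict with "fx", "fy", "cx", "cy" (pixels), "k1" (the pictures are not rectified: a ray, as slopes to the right and down, at radius r is drawn at 1 + k1 r^2 times it, then the intrinsics apply), "R" (3x3) and "t" (3): a world point X has camera coordinates R X + t. Camera axes: x right, y down, z forward; pixel columns grow to the right and rows downward; lengths in m; the calibration is good to about 2 mm. A picture is of the moment at which its call begins: read the wrist's pose just before it. calibration takes no time and is no camera call; for the wrist camera it gives the pose at the moment of the call.
- close_job(): hands the job in; it is judged then, once.
The state is a dict: "time_s": time; "joint_positions": joint angles; "qd": joint speeds; "tau": joint torques, N m; "ee_pos": TCP position; "tcp_rot": TCP orientation; "force": force on the tool from outside, world axes, zero at the start; "moment": the same for the moment, N m; "width": finger opening in m; "grip_force": force on a finger pad.
Only numpy, scipy, OpenCV 4.12 (cv2) and the standard library are available. Lean on these libraries where they do the work, as an engineer would, in place of code of your own. Each camera call takes 0.05 s, during which the arm holds its last target. There are 200 camera calls.

TASK

The stroke of the inclined dosing cylinder has been set; now lock its stop screw with the jam nut. Hold the screw with the open-ended wrench from the tray: put its jaw over the screw's flat-sided head so that its handle lies on the washer of the tall stud and rests against the stud's uphill side, and let go of it. Then swing the jam nut's red lever clockwise (seen from above) until it comes up hard, without letting the stop screw turn with it, take the wrench off and put it back flat in the tray; leave the other things standing where they are.

Things in the scene. Friction and masses are not known exactly. Their poses are not given: they have to be found in the camera images.
- filler: Dosing cylinder on a stand, fixed: base plate 180 x 130 x 12 mm, two blue cheeks, between them a tie-rod cylinder with 100 mm square end caps. Its axis leans 35 degrees from vertical, upper end toward the robot: up along it is (-0.574, 0, 0.819) in this frame. Origin: underside of the base, z up, x away from the robot, y left. Heights h elsewhere run up the axis from the upper end cap's face.
- screw_seat (a point): Centre of the top of the stop screw's round collar (44 mm across, h = 46 mm), on which the wrench rests; z up along the leaning axis. On it stands the head: two flats 22 mm apart (+-11 mm in y), 34 mm long in x, 18 mm high, with a narrower 5 mm tip. x runs along the flats and turns with the screw; a wrench on the head and against the stud has its x axis along this x, to within 0.1 rad.
- head_mark (a point): Upper corner of the stop screw's flat-sided head, 20 mm off the screw's axis; it moves when the screw turns.
- stop_screw (a joint): Angle of the stop screw, rad, grows clockwise seen from above; 0 when its flats suit a wrench that rests against the stud; starts between -0.07 and 0.03. It turns easily (0.06 N m), so unless it is held it goes round with the nut. Must stay within about 18 degrees of where it was found.
- jam_nut (a joint): Angle of the jam nut on the stop screw, rad, grows clockwise seen from above (tightening); it starts between 0 and 0.45 and comes up hard at 1.40, where it is tight. It turns with a friction of 0.3 N m (about 3.5 N at the lever's grip) and stays where it is left.
- lever_grip (a point): Middle of the red grip on the jam nut's lever: 18 mm thick, parallel to the leaning axis, from h = 30 to 76 mm; this point at h = 55 mm, 85 mm from the axis. x points outward from the axis, z up along it. It starts left of the screw and nearer the robot, and swings away from the robot (uphill) as it tightens; a thin steel arm runs from its foot to the nut.
- brace (a point): Tall stud (an extended tie rod) at the right near corner of the end cap, 57 mm from the screw's axis, 12 mm thick, parallel to the axis; this point is on its middle line at h = 52 mm. The washer round it (40 mm across) ends at h = 46 mm, level with the collar, and carries the wrench's handle; the stud ends at h = 68 mm. z up along the lean, x uphill, y left.
- wrench: Loose steel open-ended wrench, 0.16 kg, 188 mm long, 12 mm thick, flat in the tray, its jaw to the left. Origin: jaw centre on the underside, z up. Jaw 25.5 mm wide, open toward +x, prongs from the throat at x = -20 to +18 mm; head 52 mm wide. Handle along -x, 16 mm wide, to x = -170 mm. On the screw the handle points to the right and 31 degrees downhill of level, toward the robot.
- wrench_jaw (a point): Same as the wrench's origin: centre of the jaw, on the underside.
- wrench_grip (a point): Middle of the wrench's handle, 90 mm behind the jaw centre and 6 mm above the underside: where to grip it, across its 16 mm width.
- wrench_tail (a point): Middle of the wrench's round tail end, 160 mm behind the jaw centre, on the underside.
- tray: Flat dark blue tool tray, fixed on the worktop, 135 x 235 mm outside, rim 12 mm high and 3 mm thick, floor 3 mm thick. Origin: middle of its underside; x and y along its sides, long side along y.
- sample_bottle_1: White plastic sample bottle, 50 mm across, 90 mm tall, origin under its middle: leave it.
- sample_bottle_3: White plastic sample bottle, 50 mm across, 90 mm tall, origin under its middle: leave it.
- sample_bottle_7: White plastic sample bottle, 50 mm across, 90 mm tall, origin under its middle: leave it.
- beaker: Large clear beaker, 93 mm across, 116 mm tall, origin under its middle: leave it.
- timer: Small white timer standing on edge, 22 x 66 x 62 mm, origin under its middle: leave it.

How it is judged:
On the way, in this order (a step that is already met when the one before it is completed fails the run):
1. the wrench sits down on the screw's flat-sided head with its handle on the uphill side of the stud and is let go, the jam nut not yet tight (distance between wrench_jaw and screw_seat below 0.009 m and angle between the z axis of wrench and the z axis of screw_seat, either way round below 0.16 rad and distance between wrench_grip and brace below 0.05 m and x of wrench_grip in the frame of brace above -0.02 m and contact force between the fingers and wrench below 0.2 N and value of joint jam_nut below 1.2 rad), for 0.2 s.
2. the jam nut's lever has come up hard while the wrench still sits there (distance between wrench_jaw and screw_seat below 0.009 m and angle between the z axis of wrench and the z axis of screw_seat, either way round below 0.16 rad and distance between wrench_grip and brace below 0.05 m and x of wrench_grip in the frame of brace above -0.02 m and value of joint jam_nut above 1.36 rad), for 0.2 s.
At the end, for the whole second after the job is handed in: The jam nut is tight (within 0.04 rad of its stop), the stop screw is within about 18 degrees of where it was found (its head's corner has moved less than 6.4 mm), and the wrench lies flat and still in the tray, inside the rim (value of joint jam_nut above 1.36 rad and distance of head_mark from where it was at the start of the episode below 0.0064 m and x of wrench_jaw in the frame of tray between -0.067 and 0.067 m and y of wrench_jaw in the frame of tray between -0.117 and 0.117 m and x of wrench_tail in the frame of tray between -0.067 and 0.067 m and y of wrench_tail in the frame of tray between -0.117 and 0.117 m and z of wrench_jaw in the frame of tray between -0.003 and 0.014 m and angle between wrench's own z axis and vertical below 0.12 rad and linear speed of wrench below 0.02 m/s); the robot touches nothing.
It fails at once if the stop screw is turned by more than about 22 degrees (distance of head_mark from where it was at the start of the episode above 0.0075 m).
It fails at once if a bystander is pushed more than 30 mm away or tipped over (distance of any of sample_bottle_1, sample_bottle_3, sample_bottle_7, beaker, timer from where it was at the start of the episode above 0.03 m or angle between any of sample_bottle_1, sample_bottle_3, sample_bottle_7, beaker, timer's own z axis and vertical above 0.5 rad).
It also fails if it takes over 61 s, if anything falls off the work surface, if the arm or the gripper's body presses on something with over 40 N, if the wrist force passes 120 N, or if a joint passes its speed limit or range.

## Working session

There is one attempt and no reset: what is moved stays moved. The work goes in short steps, Python scripts to look and compute and a tool call to move; the robot and the scene stay as the last step left them, time stands still between calls to the robot, and variables do not carry over. Pictures are saved under pics/ and viewed, at most 10 in all, crops included, and the job is handed in when it is done.

Besides the shell and the picture viewer there is one more tool, called after ">>>" by a JSON object that holds its "name" and its "arguments". apply_moves: Moves the arm, as the interface text tells. Its arguments: {"type":"object","properties":{"targets":{"type":"array"}},"required":["targets"]}

```bash
ls; mkdir -p pics; python3 - <<'E'
from workcell import *
import cv2,numpy as np
s=sense();print({k:np.round(v,3).tolist() for k,v in s.items()})
for n in("side","top","wrist"):
    c=calibration(n);im=read_camera(n);cv2.imwrite(f"pics/{n}0.png",im[...,::-1]);print(n,{k:np.round(v,4).tolist() for k,v in c.items()})
a=[cv2.imread(f"pics/{n}0.png") for n in("side","top")]
cv2.imwrite("pics/a0.png",cv2.resize(a[0],(800,600)));cv2.imwrite("pics/a1.png",cv2.resize(a[1],(800,600)))
E
```

```text
pics
{'time_s': 0.0, 'joint_positions': [1.183, 0.327, -0.194, 1.052, -0.0, 1.437], 'qd': [-0.0, 0.002, 0.001, -0.001, 0.001, -0.0], 'tau': [-0.003, -44.34, 26.244, 0.016, -0.0, 0.0], 'ee_pos': [0.138, 0.532, 0.23], 'tcp_rot': [[-0.968, 0.251, -0.001], [0.251, 0.968, -0.002], [0.0, -0.002, -1.0]], 'force': [-0.633, -0.128, 0.529], 'moment': [0.019, 0.002, -0.047], 'grip_force': 0.0, 'width': 0.086}
side {'fx': 438.7713, 'fy': 438.7713, 'cx': 253.8941, 'cy': 193.8709, 'k1': -0.0688, 'R': [[-0.9902, -0.1396, -0.0006], [-0.0784, 0.5592, -0.8253], [0.1156, -0.8172, -0.5647]], 't': [0.5805, 0.1814, 1.0765]}
top {'fx': 451.369, 'fy': 451.369, 'cx': 259.4619, 'cy': 186.0169, 'k1': -0.0004, 'R': [[-0.0267, -0.9989, -0.0383], [-0.9812, 0.0335, -0.1899], [0.191, 0.0325, -0.9811]], 't': [-0.0113, 0.6311, 1.07]}
wrist {'fx': 313.6103, 'fy': 313.6103, 'cx': 261.4401, 'cy': 187.7067, 'k1': -0.0437, 'R': [[0.2511, 0.968, -0.0028], [0.9305, -0.2406, 0.2761], [0.2666, -0.0719, -0.9611]], 't': [-0.5483, -0.0366, 0.3793]}
```

View pics/a0.png

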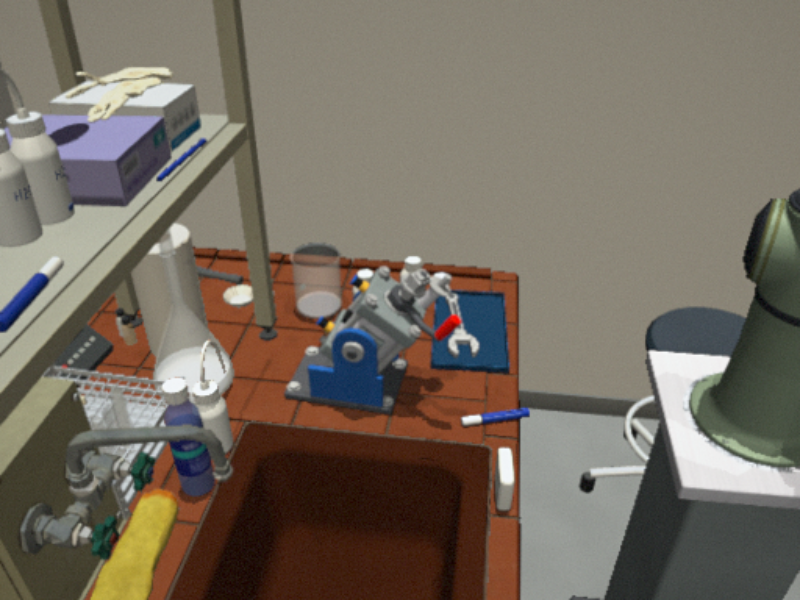

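View pics/a1.png

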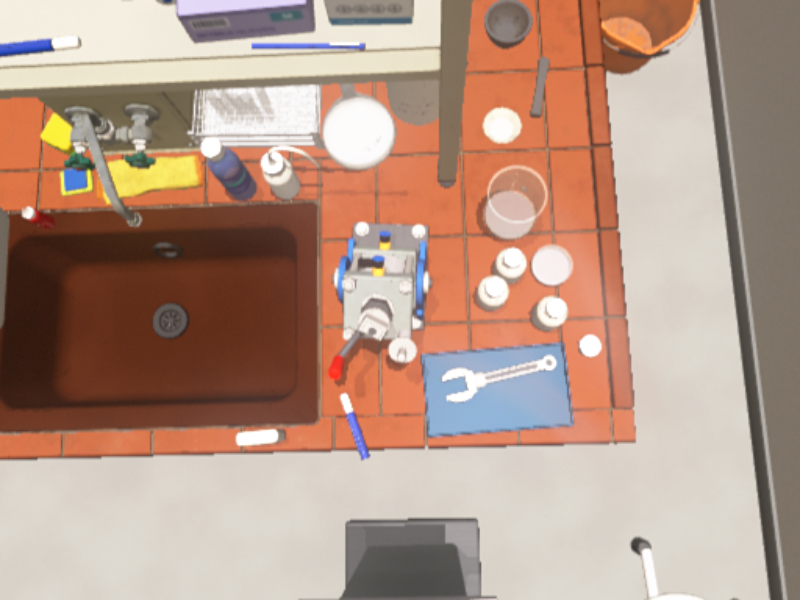

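The side view (from the left) shows the filler at ~(370,330), with its red lever at (448,327). The tray with the wrench is at ~(465,330). The top view shows the screw at ~(375,322), lever grip (337,365), washer/stud (402,350) and wrench jaw (457,385) with its tail at (548,363). Bottles are at (492,292), (510,262) and (551,312), the beaker at (515,205) and the timer at (258,437).

```bash
cat > h.py <<'E'
import numpy as np,cv2
from workcell import *
def ray(c,px):
    k=np.array([[c["fx"],0,c["cx"]],[0,c["fy"],c["cy"]],[0,0,1]],float)
    p=cv2.undistortPoints(np.array([[px]],float),k,np.array([c["k1"],0,0,0.]))[0,0]
    R=np.array(c["R"]);t=np.array(c["t"])
    d=R.T@np.array([p[0],p[1],1]);return -R.T@t,d/np.linalg.norm(d)
def onplane(c,px,z):
    o,d=ray(c,px);return o+d*(z-o[2])/d[2]
def tri(obs):
    A=np.zeros((3,3));b=np.zeros(3);rs=[ray(c,p) for c,p in obs]
    for o,d in rs:
        M=np.eye(3)-np.outer(d,d);A+=M;b+=M@o
    X=np.linalg.solve(A,b)
    return X,[round(1e3*np.linalg.norm((np.eye(3)-np.outer(d,d))@(X-o)),1) for o,d in rs]
def proj(c,X):
    k=np.array([[c["fx"],0,c["cx"]],[0,c["fy"],c["cy"]],[0,0,1]],float)
    r,_=cv2.Rodrigues(np.array(c["R"],float))
    return cv2.projectPoints(np.array([X],float),r,np.array(c["t"],float),k,np.array([c["k1"],0,0,0.]))[0][0,0]
E
python3 - <<'E'
from h import *
T=calibration("top");S=calibration("side");s=1.5625
P=lambda x,y:(x/s,y/s)
print("jaw",onplane(T,P(461,386),.009),"tail",onplane(T,P(548,362),.009))
for n,p in dict(tl=(424,355),tr=(562,345),br=(571,425),bl=(429,436)).items(): print(n,onplane(T,P(*p),.01))
print("lever",tri([(T,P(337,366)),(S,P(449,327))]))
print("screw",tri([(T,P(374,324)),(S,P(403,290))]))
for n,p in dict(b1=(492,285),b2=(511,256),b3=(553,303)).items(): print(n,onplane(T,P(*p),.09))
print("timer",onplane(T,P(258,437),.06))
for n,p in dict(bl=(361,229),br=(420,231)).items(): print("bolt",onplane(T,P(*p),.02))
a=cv2.imread("pics/top0.png")[125:275,195:365];b=cv2.imread("pics/side0.png")[150:275,170:330]
cv2.imwrite("pics/c.png",np.hstack([cv2.resize(a,(400,353)),cv2.copyMakeBorder(cv2.resize(b,(400,312)),0,41,0,0,0)]))
E
```

```text
jaw [ 0.4791845  -0.11509328  0.009     ] tail [ 0.51393442 -0.25831771  0.009     ]
tl [ 0.5314506  -0.05647148  0.01      ]
tr [ 0.54091688 -0.2827018   0.01      ]
br [ 0.41209022 -0.28818289  0.01      ]
bl [ 0.40081742 -0.06037162  0.01      ]
lever (array([0.50212575, 0.06537514, 0.17473882]), [np.float64(0.9), np.float64(0.9)])
screw (array([0.56680613, 0.01064683, 0.19467728]), [np.float64(8.4), np.float64(8.4)])
b1 [ 0.62902313 -0.16631274  0.09      ]
b2 [ 0.6742623  -0.19823393  0.09      ]
b3 [ 0.59751333 -0.25852403  0.09      ]
timer [0.40686069 0.2047915  0.06      ]
bolt [0.74719751 0.04328504 0.02      ]
bolt [ 0.73993762 -0.05646549  0.02      ]
```

>>> {"name": "apply_moves", "arguments": {"targets": [[[0, 0, 0, 0.3, -0.5, 0.5, 0], [0, 0, 0, 0.5, -1, 1, 0], [0, 0, 0, 0.5, -1, 1, 0]]]}}

```text
time_s: 0.4
ee_pos: [0.1782, 0.4509, 0.3116]
tcp_rot: [[-0.968, 0.25, -0.001], [0.25, 0.968, -0.002], [0.0, -0.002, -1.0]]
force: [1.0, -0.8, 0.6]
width: 0.0858
grip_force: 0.0
```

>>> {"name": "apply_moves", "arguments": {"targets": [[[0, 0, 0, 0.3, -0.5, 0, 0], [0, 0, 0, 0.5, -1, 0, 0], [0, 0, 0, 0.5, -1, 0, 0]]]}}

```text
time_s: 0.65
ee_pos: [0.2193, 0.3681, 0.3116]
tcp_rot: [[-0.967, 0.255, 0.001], [0.255, 0.967, -0.002], [-0.001, -0.002, -1.0]]
force: [-0.8, -0.2, -0.4]
width: 0.0853
grip_force: 0.0
```

>>> {"name": "apply_moves", "arguments": {"targets": [[[0, 0, 0, 0.2, -0.5, 0, 0], [0, 0, 0, 0.3, -1, 0, 0], [0, 0, 0, 0.3, -1, 0, 0]]]}}

```text
time_s: 0.9
ee_pos: [0.2424, 0.2874, 0.3109]
tcp_rot: [[-0.966, 0.257, -0.001], [0.257, 0.966, -0.003], [-0.0, -0.004, -1.0]]
force: [-0.2, 0.7, -0.3]
width: 0.0855
grip_force: 0.0
```

>>> {"name": "apply_moves", "arguments": {"targets": [[[0, 0, 0, 0, -0.5, 0, 0], [0, 0, 0, 0, -1, 0, 0], [0, 0, 0, 0, -1, 0, 0]]]}}

```text
time_s: 1.15
ee_pos: [0.2413, 0.2078, 0.3109]
tcp_rot: [[-0.966, 0.258, -0.001], [0.258, 0.966, -0.003], [0.0, -0.003, -1.0]]
force: [0.4, 0.6, 0.2]
width: 0.0857
grip_force: 0.0
```

>>> {"name": "apply_moves", "arguments": {"targets": [[[0, 0, 0, 0.4, -0.4, 0.3, 0], [0, 0, 0, 0.8, -0.8, 0.6, 0], [0, 0, 0, 1, -1, 0.6, 0], [0, 0, 0, 1, -1, 0.6, 0]]]}}

```text
time_s: 1.48
ee_pos: [0.3274, 0.129, 0.361]
tcp_rot: [[-0.966, 0.259, 0.006], [0.259, 0.966, -0.001], [-0.006, 0.0, -1.0]]
force: [1.1, 0.6, -0.8]
width: 0.0853
grip_force: 0.0
```

>>> {"name": "apply_moves", "arguments": {"targets": [[[0, 0, 0, 0.3, -0.4, 0, 0], [0, 0, 0, 0.6, -0.8, 0, 0], [0, 0, 0, 0.6, -1, 0, 0], [0, 0, 0, 0.6, -1, 0, 0], [0, 0, 0, 0.6, -1, 0, 0]]]}}

```text
time_s: 1.9
ee_pos: [0.3701, 0.0525, 0.3588]
tcp_rot: [[-0.967, 0.253, -0.001], [0.253, 0.967, 0.001], [0.001, 0.0, -1.0]]
force: [-0.8, -0.3, 0.6]
width: 0.0855
grip_force: 0.0
```

```bash
cat > snap.py <<'E'
import sys,pickle;from h import *
n=sys.argv[1];c=calibration("wrist");im=read_camera("wrist")[...,::-1];pickle.dump(c,open(f"pics/{n}.pkl","wb"));cv2.imwrite(f"pics/{n}.png",im);cv2.imwrite(f"pics/{n}_b.png",cv2.resize(im,(800,600),interpolation=cv2.INTER_CUBIC))
E
python3 snap.py wA
```

>>> {"name": "apply_moves", "arguments": {"targets": [[[0, 0, 0, 0, -0.4, 0, 0], [0, 0, 0, 0, -0.8, 0, 0], [0, 0, 0, 0, -1, 0, 0], [0, 0, 0, 0, -1, 0, 0]]]}}

```text
time_s: 2.28
ee_pos: [0.3701, -0.0283, 0.3593]
tcp_rot: [[-0.968, 0.253, 0.0], [0.253, 0.968, -0.001], [-0.0, -0.0, -1.0]]
force: [0.1, 1.2, 0.8]
width: 0.0855
grip_force: 0.0
```

>>> {"name": "apply_moves", "arguments": {"targets": [[[0, 0, 0, 0, -0.4, 0, 0], [0, 0, 0, 0, -0.8, 0, 0], [0, 0, 0, 0, -1, 0, 0], [0, 0, 0, 0, -1, 0, 0], [0, 0, 0, 0, -1, 0, 0]]]}}

```text
time_s: 2.7
ee_pos: [0.3701, -0.1064, 0.3592]
tcp_rot: [[-0.968, 0.251, -0.0], [0.251, 0.968, 0.001], [0.0, 0.001, -1.0]]
force: [-0.4, 0.2, 0.1]
width: 0.0855
grip_force: 0.0
```

```bash
python3 snap.py wB
```

```text
(no output)
```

View pics/wA_b.png

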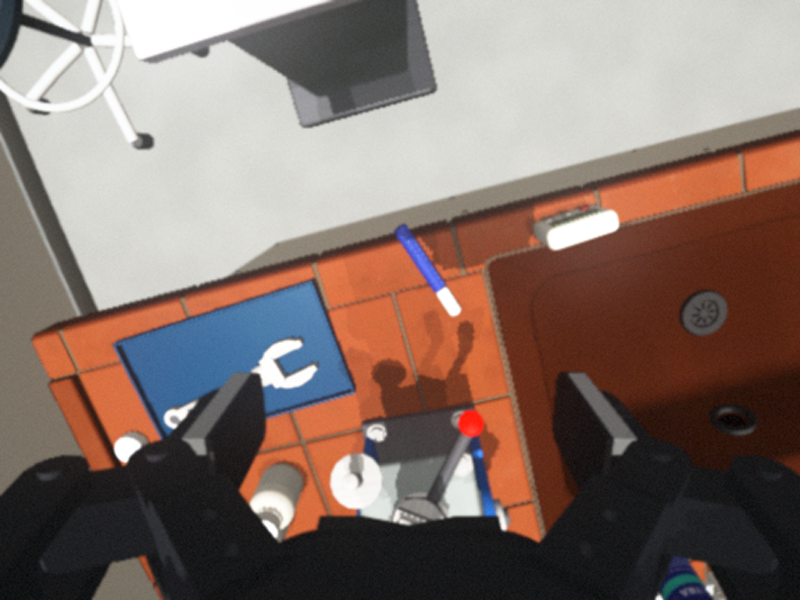

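View pics/wB_b.png

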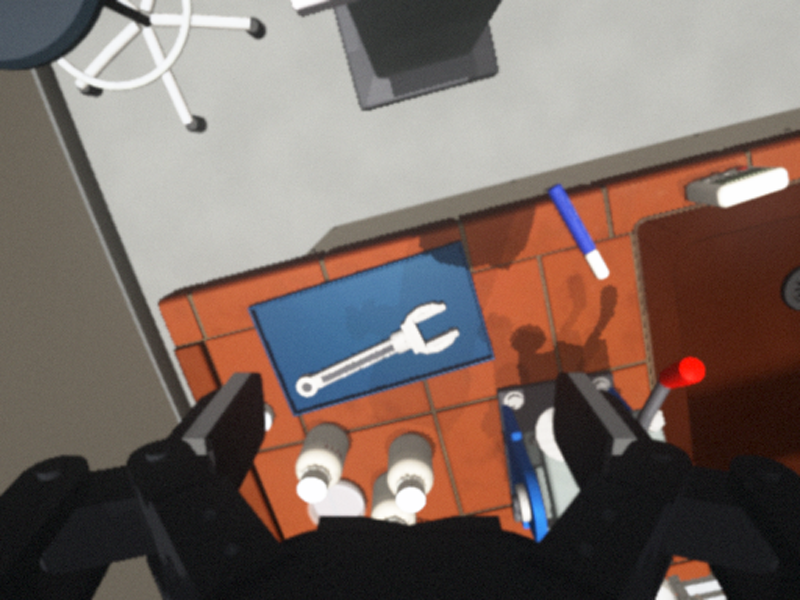

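Both wrist pictures show the wrench in the blue tray: in B the tail ring is at (307,387) and the jaw prongs at (443,308) and (457,337). The red grip is at (691,371) in B and (471,423) in A, with the washer/stud at (356,481) in A. The screw head is partly hidden by the gripper.

```bash
python3 - <<'E'
from h import *;import pickle
c=pickle.load(open("pics/wB.pkl","rb"));im=cv2.imread("pics/wB.png");a=pickle.load(open("pics/wA.pkl","rb"))
T=calibration("top")
def wr(c,im,poly):
    m=np.zeros(im.shape[:2],np.uint8);cv2.fillPoly(m,[np.int32(poly)],255)
    hsv=cv2.cvtColor(im,cv2.COLOR_BGR2HSV);w=((hsv[...,1]<70)&(hsv[...,2]>80)&(m>0)).astype(np.uint8)
    w=cv2.morphologyEx(w,cv2.MORPH_CLOSE,np.ones((3,3)))
    n,l,st,_=cv2.connectedComponentsWithStats(w);i=1+np.argmax(st[1:,4]);ys,xs=np.where(l==i)
    P=np.array([onplane(c,(x,y),.015)[:2] for x,y in zip(xs,ys)])
    tail=P[np.argmin(P[:,1])];d=np.array([-.03,.14]);d/=np.linalg.norm(d)
    for _ in range(5):
        s=(P-tail)@d;h=P[(s-s.min()>.03)&(s-s.min()<.115)]
        mu=h.mean(0);u=np.linalg.svd(h-mu,full_matrices=False)[2][0];d=u*np.sign(u@d)
    s=(P-mu)@d;n=np.array([-d[1],d[0]]);lat=(P-mu)@n
    print("len",s.max()-s.min(),"lat",lat.min(),lat.max(),"az",np.degrees(np.arctan2(d[1],d[0])),"handle w",np.ptp((h-mu)@n))
    for e in(s.min()+.170,s.max()-.018):print(" jaw",mu+d*e,"grip",mu+d*(e-.09))
wr(c,im,np.array([(262,310),(458,250),(488,352),(300,405)])/1.5625)
wr(T,cv2.imread("pics/top0.png"),np.array([(430,362),(560,350),(567,420),(434,430)])/1.5625)
s=1.5625
for q in [(250,305),(462,242),(493,357),(299,412)]:print("tray",onplane(c,(q[0]/s,q[1]/s),.012))
S=calibration("side")
print("red grip top blob")
for cc,f in((c,"wB"),(a,"wA"),(T,"top0"),(S,"side0")):
    I=cv2.imread(f"pics/{f}.png").astype(int);m=((I[...,2]>150)&(I[...,1]<60)&(I[...,0]<60)).astype(np.uint8)
    n,l,st,ce=cv2.connectedComponentsWithStats(m)
    for i in range(1,n):
        if st[i,4]>15:
            ys,xs=np.where(l==i);pts=np.stack([xs,ys],1).astype(np.float32);print(f,st[i],np.round(ce[i],1),cv2.minAreaRect(pts))
E
```

```text
len 0.18907563954575363 lat -0.028283134922704393 0.02788037009675327 az 101.91573180074401 handle w 0.019075658499138462
 jaw [ 0.47879452 -0.10594949] grip [ 0.49737708 -0.1940102 ]
 jaw [ 0.47857243 -0.10489702] grip [ 0.49715499 -0.19295773]
len 0.2193865725443488 lat -0.06383503256148781 0.04273506209914897 az -99.21491263290507 handle w 0.07770448078469466
 jaw [ 0.48573508 -0.23969658] grip [ 0.50014751 -0.15085806]
 jaw [ 0.4807089  -0.27067809] grip [ 0.49512133 -0.18183958]
tray [ 0.40948766 -0.28935555  0.012     ]
tray [ 0.40027239 -0.05887506  0.012     ]
tray [ 0.53130949 -0.0541916   0.012     ]
tray [ 0.54235907 -0.27862028  0.012     ]
red grip top blob
wB [425 228  27  21 316] [439.8 238.4] ((439.4256896972656, 240.30404663085938), (18.01838493347168, 26.039470672607422), 35.53767776489258)
wA [294 262  16  17 190] [301.3 270. ] ((301.5, 270.0), (16.0, 15.0), 90.0)
top0 [ 19 134   6   8  17] [ 22.5 138.1] ((22.29230499267578, 138.23846435546875), (2.9768333435058594, 8.062257766723633), 29.74488067626953)
top0 [211 228   9  14  83] [215.2 234.6] ((215.0882568359375, 234.64707946777344), (7.276068687438965, 13.824529647827148), 14.03624439239502)
side0 [278 202  16  14  79] [286.2 207.3] ((284.8461608886719, 207.7307891845703), (6.821908950805664, 18.10906982421875), 60.2551155090332)
```

>>> {"name": "apply_moves", "arguments": {"targets": [[[0, 0, 0, 0.4, 0.2, 0, 0], [0, 0, 0, 0.8, 0.4, 0, 0], [0, 0, 0, 0.8, 0.5, 0, 0], [0, 0, 0, 0.8, 0.5, 0, 0], [0, 0, 0, 0.8, 0.5, 0, 0]]]}}

```text
time_s: 3.17
ee_pos: [0.4335, -0.0659, 0.3592]
tcp_rot: [[-0.969, 0.248, -0.001], [0.248, 0.969, 0.0], [0.001, 0.0, -1.0]]
force: [0.3, -0.9, 0.0]
width: 0.0852
grip_force: 0.0
```

```bash
python3 snap.py wC
```

>>> {"name": "apply_moves", "arguments": {"targets": [[[0, 0, 0, 0.4, 0.3, 0, 0], [0, 0, 0, 0.8, 0.6, 0, 0], [0, 0, 0, 0.8, 1, 0, 0], [0, 0, 0, 0.8, 1, 0, 0], [0, 0, 0, 0.8, 1, 0, 0]]]}}

```text
time_s: 3.63
ee_pos: [0.4973, 0.0132, 0.3594]
tcp_rot: [[-0.969, 0.249, -0.001], [0.249, 0.969, -0.0], [0.0, -0.001, -1.0]]
force: [-0.4, 0.1, -0.6]
width: 0.0855
grip_force: 0.0
```

```bash
python3 snap.py wD; python3 - <<'E'
import cv2,numpy as np
a=cv2.imread("pics/wC.png")[150:384,230:420];b=cv2.imread("pics/wD.png")[150:384,130:320]
f=lambda x:cv2.resize(x,(400,493),interpolation=cv2.INTER_CUBIC)
cv2.imwrite("pics/CD.png",np.hstack([f(a),f(b)]))
E
```

```text
(no output)
```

View pics/CD.png

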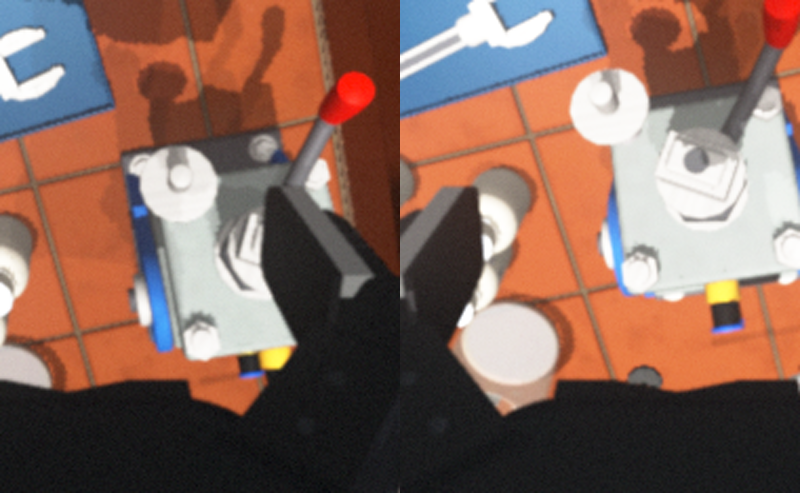

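C and D show the filler's upper cap. In D (right pane) the screw tip is at ~(697,158), the stud on its washer at ~(602,95) and the lever grip at (783,20). A second unobstructed view will give triangulation.

>>> {"name": "apply_moves", "arguments": {"targets": [[[0, 0, 0, -0.2, 0.4, 0, 0], [0, 0, 0, -0.4, 0.8, 0, 0], [0, 0, 0, -0.4, 1, 0, 0], [0, 0, 0, -0.4, 1, 0, 0], [0, 0, 0, -0.4, 1, 0, 0]]]}}

```text
time_s: 4.1
ee_pos: [0.4657, 0.0916, 0.3599]
tcp_rot: [[-0.968, 0.251, 0.001], [0.251, 0.968, -0.001], [-0.001, -0.0, -1.0]]
force: [-0.7, 0.0, -0.0]
width: 0.0857
grip_force: 0.0
```

```bash
python3 snap.py wE; python3 - <<'E'
import cv2,numpy as np
b=cv2.imread("pics/wD.png")[140:270,200:330];a=cv2.imread("pics/wE.png");
import pickle;from h import *
c=pickle.load(open("pics/wE.pkl","rb"));p=proj(c,(.53,.01,.19));x,y=int(p[0])-65,int(p[1])-65
x=max(0,min(x,382));y=max(0,min(y,254));print(x,y)
f=lambda x:cv2.resize(x,(400,400),interpolation=cv2.INTER_CUBIC)
cv2.imwrite("pics/DE.png",np.hstack([f(b),f(a[y:y+130,x:x+130])]))
E
```

```text
139 177
```

View pics/DE.png

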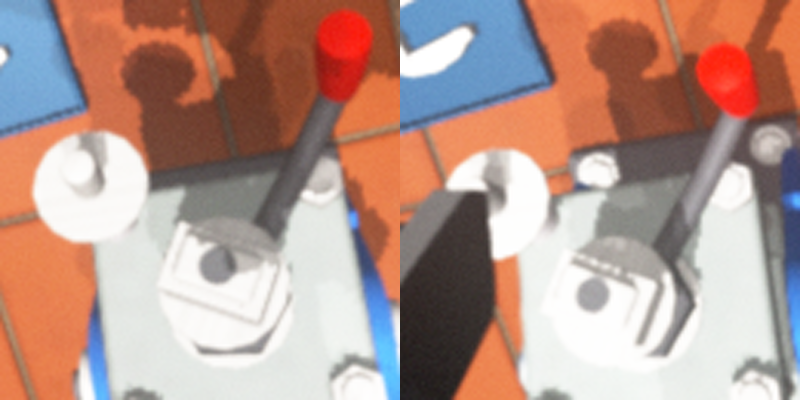

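In D (left) the screw's dark centre disc is at (215,264), the washer centre (91,187) and the red grip's top end (344,30). In E (right) the disc is at pane (192,295), the washer ~(95,204) and the grip's top end (320,63).

```bash
python3 - <<'E'
from h import *;import pickle
L=lambda n:pickle.load(open(f"pics/{n}.pkl","rb"))
D,E,C,A=L("wD"),L("wE"),L("wC"),L("wA");T=calibration("top");S=calibration("side")
k=400/130
d=lambda x,y:(D,(200+x/k-.5+.5/k,140+y/k-.5+.5/k))
e=lambda x,y:(E,(139+x/k-.5+.5/k,177+y/k-.5+.5/k))
kc=400/190
cc=lambda x,y:(C,(230+x/kc,150+y/kc))
print("disc",*tri([d(215,264),e(192,295)]))
print("washer",*tri([d(91,187),e(95,204)]))
w,_=tri([d(91,187),e(95,204),cc(178,184)]);print("washer+C",*tri([d(91,187),e(95,204),cc(178,184)]))
print("redtop",*tri([d(344,30),e(320,63),cc(355,90)]))
print("stud top",*tri([d(80,165),cc(181,175)]))
# head edges at plane normal; long edge directions in D
for yaw in (0,-4):
    y=np.radians(yaw);ax=np.array([-.574*np.cos(y),-.574*np.sin(y),.819]);le=np.array([-np.sin(y),np.cos(y),0]);up=np.cross(le,ax)
    o=tri([d(215,264),e(192,295)])[0]
    def pl(c,px):
        q,r=ray(c,px);v=q+r*((o-q)@ax)/(r@ax)-o;return np.round([v@up*1e3,v@le*1e3],1)
    print(yaw,"D corners",[pl(*d(*p)) for p in((185,222),(285,262),(265,325),(160,283),(91,187))],"E",[pl(*e(*p)) for p in((160,250),(258,285),(235,347),(140,312))])
E
```

```text
disc [0.54391006 0.00851025 0.22853051] [np.float64(0.4), np.float64(0.4)]
washer [ 0.52255434 -0.02939655  0.18667088] [np.float64(0.0), np.float64(0.0)]
washer+C [ 0.52254531 -0.02934449  0.18694227] [np.float64(0.0), np.float64(0.1), np.float64(0.2)]
redtop [0.48970006 0.06471489 0.19562282] [np.float64(0.6), np.float64(1.0), np.float64(1.5)]
stud top [ 0.50985771 -0.02781621  0.20343493] [np.float64(0.3), np.float64(0.3)]
0 D corners [array([-15.5,  -6.5]), array([ 4. , 20.7]), array([21.1, 10.5]), array([  1.4, -17.9]), array([-34. , -33.7])] E [array([-16.2,  -8.4]), array([ 1.9, 22.1]), array([19.1, 11.5]), array([  2. , -17.8])]
-4 D corners [array([-15. ,  -7.3]), array([ 2.7, 20.9]), array([20.4, 11.7]), array([  2.6, -17.7]), array([-31.6, -35.3])] E [array([-15.6,  -9.2]), array([ 0.5, 22. ]), array([18.4, 12.5]), array([  3.1, -17.4])]
```

>>> {"name": "apply_moves", "arguments": {"targets": [[[0, 0, -0.038, 0.1, -0.3, 0, 0.3], [0, 0, -0.076, 0.2, -0.7, 0, 0.4], [0, 0, -0.114, 0.3, -1, 0, 0.4], [0, 0, -0.152, 0.39, -1, 0, 0.4], [0, 0, -0.176, 0.39, -1, 0, 0.4]]]}}

```text
time_s: 4.57
ee_pos: [0.4984, 0.0089, 0.359]
tcp_rot: [[-0.684, 0.729, 0.0], [0.729, 0.684, -0.001], [-0.001, -0.0, -1.0]]
force: [-0.6, 0.1, 1.0]
width: 0.0514
grip_force: 0.0
```

>>> {"name": "apply_moves", "arguments": {"targets": [[[0, 0, -0.038, 0, -0.3, 0, 0.4], [0, 0, -0.076, 0, -0.7, -0.1, 0.4], [0, 0, -0.114, 0, -1, -0.3, 0.4], [0, 0, -0.152, 0, -1, -0.6, 0.4], [0, 0, -0.177, 0, -1, -0.8, 0.4]]]}}

```text
time_s: 4.98
ee_pos: [0.4966, -0.0709, 0.2937]
tcp_rot: [[-0.196, 0.981, -0.001], [0.981, 0.196, -0.0], [-0.0, -0.001, -1.0]]
force: [-0.3, 0.7, -0.4]
width: 0.0512
grip_force: 0.0
```

>>> {"name": "apply_moves", "arguments": {"targets": [[[0, 0, 0, 0, -0.4, -0.3, 0.4], [0, 0, 0, 0, -0.8, -0.6, 0.4], [0, 0, 0, 0, -1, -0.9, 0.4], [0, 0, 0, 0, -1, -1, 0.4]]]}}

```text
time_s: 5.32
ee_pos: [0.4951, -0.1517, 0.2119]
tcp_rot: [[-0.2, 0.98, -0.004], [0.98, 0.2, 0.0], [0.001, -0.004, -1.0]]
force: [-0.9, 0.4, 0.3]
width: 0.0512
grip_force: 0.0
```

>>> {"name": "apply_moves", "arguments": {"targets": [[[0, 0, 0, 0, -0.3, -0.4, 0.4], [0, 0, 0, 0, -0.56, -0.8, 0.4], [0, 0, 0, 0, -0.56, -1, 0.4], [0, 0, 0, 0, -0.56, -1, 0.4], [0, 0, 0, 0, -0.56, -1, 0.4]]]}}

```text
time_s: 5.73
ee_pos: [0.4963, -0.1926, 0.1351]
tcp_rot: [[-0.205, 0.979, -0.002], [0.979, 0.205, 0.001], [0.002, -0.002, -1.0]]
force: [0.2, -0.2, -0.0]
width: 0.0513
grip_force: 0.0
```

```bash
python3 - <<'E'
from h import *
s=sense();print(s["ee_pos"],s["width"],np.degrees(np.arctan2(s["tcp_rot"][1][0],s["tcp_rot"][0][0])),np.round(s["joint_positions"],2),s["tcp_rot"])
E
python3 snap.py wF
```

```text
[ 0.49634065 -0.19264498  0.13508569] 0.05132579199279827 101.83243878501743 [-0.51  0.38 -0.38  0.81  0.    0.86] [[-0.20504996  0.97874979 -0.00183151]
 [ 0.97875021  0.20505237  0.00124192]
 [ 0.00159109 -0.00153794 -0.99999755]]
```

View pics/wF_b.png

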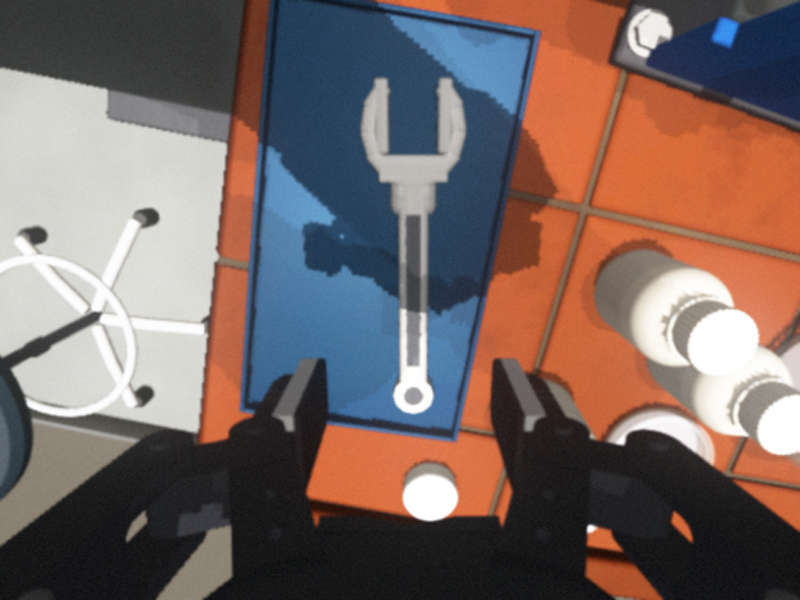

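The wrench lies square between the fingers: axis at column ~413, tail ring (413,396), throat row ~155 and prong tips row ~78. The fingers' midline is at ~408.

```bash
python3 - <<'E'
from h import *;import pickle
c=pickle.load(open("pics/wF.pkl","rb"));s=1.5625
q=lambda x,y:onplane(c,(x/s,y/s),.015)[:2]
t=q(413,396);p=(q(380,78)+q(446,78))/2;th=q(414,155)
d=(p-t)/np.linalg.norm(p-t);print(t,p,th,"len",np.linalg.norm(p-t),"az",np.degrees(np.arctan2(d[1],d[0])),"grip",t+.07*d,p-.108*d,th-.07*d)
E
```

```text
[ 0.51333381 -0.26021782] [ 0.47695342 -0.08868405] [ 0.48520024 -0.12511197] len 0.17534927106814344 az 101.97435508794308 grip [ 0.49881064 -0.19174098] [ 0.49936059 -0.19433403] [ 0.49972341 -0.19358881]
```

>>> {"name": "apply_moves", "arguments": {"targets": [[[0, 0, 0, 0, 0, -0.4, 0.4], [0, 0, 0, 0, 0, -0.8, 0.4], [0, 0, 0, 0, 0, -1, 0.4], [0, 0, 0, 0, 0, -1, 0.4]]]}}

```text
time_s: 6.12
ee_pos: [0.4961, -0.1912, 0.054]
tcp_rot: [[-0.207, 0.978, -0.003], [0.978, 0.207, 0.002], [0.002, -0.002, -1.0]]
force: [-1.0, 0.4, -0.5]
width: 0.0513
grip_force: 0.0
```

>>> {"name": "apply_moves", "arguments": {"targets": [[[0, 0, 0, 0.04, -0.02, -0.3, 0.4], [0, 0, 0, 0.04, -0.02, -0.5, 0.4], [0, 0, 0, 0.04, -0.02, -0.58, 0.4], [0, 0, 0, 0.04, -0.02, -0.58, 0.4], [0, 0, 0, 0.04, -0.02, -0.58, 0.8]]]}}

```text
time_s: 6.53
ee_pos: [0.5015, -0.1943, 0.0105]
tcp_rot: [[-0.207, 0.978, 0.002], [0.978, 0.207, -0.001], [-0.001, 0.001, -1.0]]
force: [-0.7, 0.3, -0.5]
width: 0.0404
grip_force: 0.0
```

>>> {"name": "apply_moves", "arguments": {"targets": [[[0, 0, 0, 0, 0, 0, 1], [0, 0, 0, 0, 0, 0, 1], [0, 0, 0, 0, 0, 0, 1], [0, 0, 0, 0, 0, 0, 1], [0, 0, 0, 0, 0, 0, 1]]]}}

```text
time_s: 6.95
ee_pos: [0.5014, -0.1946, 0.0106]
tcp_rot: [[-0.207, 0.978, 0.002], [0.978, 0.207, -0.001], [-0.002, 0.002, -1.0]]
force: [-1.7, 0.1, 6.3]
width: 0.0133
grip_force: 58.5
```

>>> {"name": "apply_moves", "arguments": {"targets": [[[0, 0, 0, 0, 0, 0.2, 1], [0, 0, 0, 0, 0, 0.5, 1], [0, 0, 0, 0, 0, 1, 1], [0, 0, 0, 0, 0, 1, 1]]]}}

```text
time_s: 7.28
ee_pos: [0.5044, -0.1961, 0.0956]
tcp_rot: [[-0.207, 0.978, 0.009], [0.978, 0.207, -0.005], [-0.007, 0.008, -1.0]]
force: [1.3, -1.0, -1.4]
width: 0.0134
grip_force: 58.9
```

```bash
python3 snap.py wG; python3 - <<'E'
from h import *
# poses: tool leaned
ps=np.radians(-4);ax=np.array([-.574*np.cos(ps),-.574*np.sin(ps),.819]);ax/=np.linalg.norm(ax);le=np.array([-np.sin(ps),np.cos(ps),0]);up=np.cross(le,ax)
a=np.radians(31);wx=np.sin(a)*up+np.cos(a)*le;z=-ax;R=np.stack([wx,np.cross(z,wx),z],1)
from scipy.spatial.transform import Rotation as Q
s=sense();R0=np.array(s["tcp_rot"]);print(s["ee_pos"],s["width"])
print("rotvec share",Q.from_matrix(R@R0.T).as_rotvec()/np.pi,"deg",np.degrees(np.linalg.norm(Q.from_matrix(R@R0.T).as_rotvec())))
O=np.array([.5577,.0081,.2099]);print("wx",wx,"ax",ax,"up",up)
for h in(0,.03,.06):print(h,"TCP",O-.09*wx+ax*(.003+h))
E
```

```text
[ 0.50368878 -0.19573603  0.09322599] 0.013246152530349189
rotvec share [ 0.06879993 -0.18683539 -0.25160435] deg 57.75325845255844
wx [0.48053177 0.82565836 0.29559683] ax [-0.57253392  0.04003547  0.81890297] up [ 0.81690816 -0.05712378  0.57393199]
0 TCP [ 0.51273454 -0.06608915  0.18575299]
0.03 TCP [ 0.49555852 -0.06488808  0.21032008]
0.06 TCP [ 0.4783825  -0.06368702  0.23488717]
```

View pics/wG_b.png

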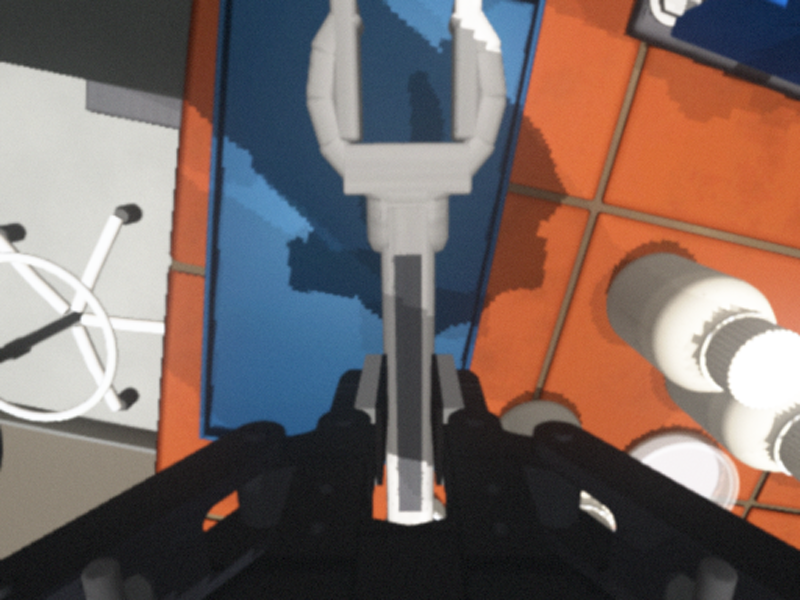

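The wrench is held: the jaw is at (358..455, row 143), gripped squarely across the handle.

>>> {"name": "apply_moves", "arguments": {"targets": [[[0, 0, 0, -0.1, 0, 0.4, 1], [0, 0, 0, -0.2, 0, 0.8, 1], [0, 0, 0, -0.3, 0, 1, 1], [0, 0, 0, -0.3, 0, 1, 1]]]}}

```text
time_s: 7.67
ee_pos: [0.4771, -0.1948, 0.1719]
tcp_rot: [[-0.206, 0.979, 0.004], [0.979, 0.206, -0.003], [-0.003, 0.003, -1.0]]
force: [0.9, -0.2, -2.1]
width: 0.0134
grip_force: 59.1
```

>>> {"name": "apply_moves", "arguments": {"targets": [[[0.007, -0.019, -0.025, 0, 0.1, 0.2, 1], [0.014, -0.037, -0.05, 0, 0.2, 0.5, 1], [0.021, -0.056, -0.075, 0, 0.4, 0.8, 1], [0.028, -0.075, -0.101, 0, 0.6, 0.83, 1], [0.0344, -0.0934, -0.1258, 0, 0.6, 0.83, 1]]]}}

```text
time_s: 8.08
ee_pos: [0.4767, -0.1443, 0.2355]
tcp_rot: [[0.175, 0.936, 0.305], [0.979, -0.199, 0.048], [0.106, 0.291, -0.951]]
force: [-0.7, -0.4, -0.8]
width: 0.0133
grip_force: 59.1
```

>>> {"name": "apply_moves", "arguments": {"targets": [[[0.007, -0.019, -0.025, 0, 0.2, 0, 1], [0.014, -0.037, -0.05, 0, 0.5, 0, 1], [0.021, -0.056, -0.075, 0, 0.8, 0, 1], [0.028, -0.075, -0.101, 0, 1, 0, 1], [0.0344, -0.0934, -0.1258, 0, 1, 0, 1]]]}}

```text
time_s: 8.5
ee_pos: [0.4745, -0.063, 0.2329]
tcp_rot: [[0.478, 0.668, 0.571], [0.824, -0.566, -0.029], [0.303, 0.484, -0.821]]
force: [-0.0, -0.6, -1.1]
width: 0.0135
grip_force: 59.2
```

>>> {"name": "apply_moves", "arguments": {"targets": [[[0, 0, 0, 0, 0, 0, 1], [0, 0, 0, 0, 0, 0, 1], [0, 0, 0, 0, 0, 0, 1]]]}}

```text
time_s: 8.75
ee_pos: [0.4769, -0.0665, 0.2352]
tcp_rot: [[0.477, 0.669, 0.57], [0.827, -0.562, -0.031], [0.299, 0.486, -0.821]]
force: [0.3, -0.3, -2.1]
width: 0.0134
grip_force: 59.2
```

```bash
cat > st.py <<'E'
from h import *
from scipy.spatial.transform import Rotation as Q
ps=np.radians(-4);ax=np.array([-.574*np.cos(ps),-.574*np.sin(ps),.819]);ax/=np.linalg.norm(ax);le=np.array([-np.sin(ps),np.cos(ps),0]);up=np.cross(le,ax)
O=np.array([.5577,.0081,.2099])
a=np.radians(31);wx=np.sin(a)*up+np.cos(a)*le;z=-ax;RW=np.stack([wx,np.cross(z,wx),z],1)
def main():
    s=sense();R=np.array(s["tcp_rot"]);p=np.array(s["ee_pos"])
    print("pos",np.round(p,4),"w",round(s["width"],4),"F",np.round(s["force"],1),"grip",round(s["grip_force"],1),"q",np.round(s["joint_positions"],2))
    print("rot err to RW",np.round(Q.from_matrix(RW@R.T).as_rotvec()/np.pi,4),"TCP rel seat in (wx,wy,ax) mm",np.round(1e3*np.array([(p-O)@wx,(p-O)@np.cross(ax,wx),(p-O)@ax]),1))
if __name__=="__main__":main()
E
python3 st.py;python3 snap.py wH
```

```text
pos [ 0.4769 -0.0665  0.2352] w 0.0134 F [ 0.3 -0.3 -2.1] grip 59.2 q [-0.43 -0.2  -0.96  0.24  0.21  1.81]
rot err to RW [-0.0021 -0.0012 -0.0019] TCP rel seat in (wx,wy,ax) mm [-92.9  -0.8  64. ]
```

View pics/wH_b.png

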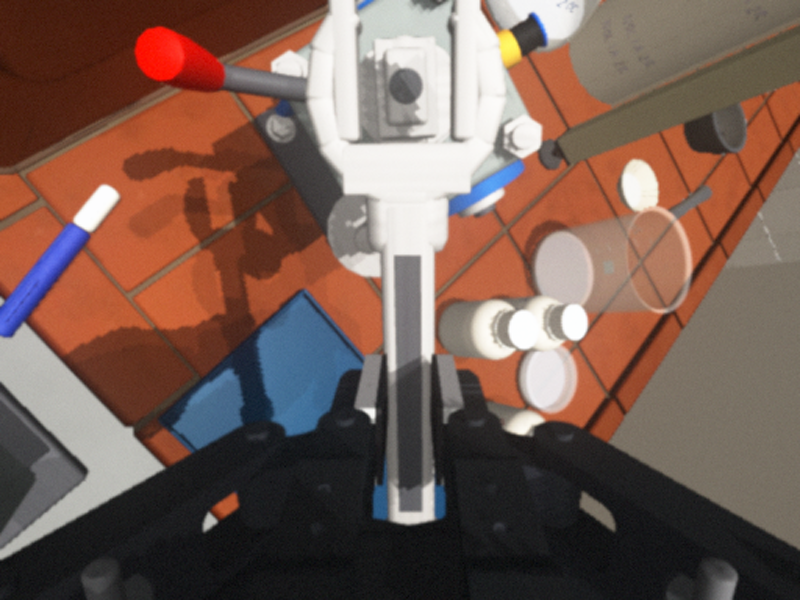

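The jaw stands over the head: disc (405,87), jaw midline ~406.5, throat row 143. The head's flats run parallel to the prongs. Lateral error is under 1 mm.

>>> {"name": "apply_moves", "arguments": {"targets": [[[-0.002, -0.001, -0.002, 0, 0.016, 0, 1], [-0.002, -0.001, -0.002, 0.08, 0.01, -0.12, 1], [-0.002, -0.001, -0.002, 0.16, 0.004, -0.24, 1], [-0.002, -0.001, -0.002, 0.243, -0.001, -0.348, 1], [-0.002, -0.001, -0.002, 0.243, -0.001, -0.348, 1]]]}}

```text
time_s: 9.22
ee_pos: [0.4966, -0.0665, 0.2062]
tcp_rot: [[0.482, 0.664, 0.571], [0.824, -0.564, -0.04], [0.296, 0.491, -0.82]]
force: [0.1, -0.1, -2.2]
width: 0.0133
grip_force: 59.2
```

>>> {"name": "apply_moves", "arguments": {"targets": [[[0, 0, 0, 0.014, -0.001, -0.02, 1], [0, 0, 0, 0.028, -0.002, -0.04, 1], [0, 0, 0, 0.043, -0.003, -0.061, 1], [0, 0, 0, 0.057, -0.004, -0.082, 1], [0, 0, 0, 0.057, -0.004, -0.082, 1]]]}}

```text
time_s: 9.63
ee_pos: [0.5006, -0.0665, 0.2009]
tcp_rot: [[0.482, 0.663, 0.573], [0.825, -0.564, -0.04], [0.297, 0.492, -0.818]]
force: [1.0, -0.0, -1.9]
width: 0.0136
grip_force: 59.2
```

```bash
python3 st.py;python3 snap.py wI
```

```text
pos [ 0.5006 -0.0665  0.2009] w 0.0136 F [ 1.  -0.  -1.9] grip 59.2 q [-0.39 -0.09 -0.99  0.09  0.18  1.85]
rot err to RW [-0.0002  0.0003  0.0005] TCP rel seat in (wx,wy,ax) mm [-91.7   0.4  22.4]
```

>>> {"name": "apply_moves", "arguments": {"targets": [[[0, 0, 0, 0.014, -0.001, -0.02, 1], [0, 0, 0, 0.028, -0.002, -0.04, 1], [0, 0, 0, 0.043, -0.003, -0.061, 1], [0, 0, 0, 0.057, -0.004, -0.082, 1], [0, 0, 0, 0.057, -0.004, -0.082, 1]]]}}

```text
time_s: 10.1
ee_pos: [0.5051, -0.0667, 0.1939]
tcp_rot: [[0.482, 0.663, 0.573], [0.825, -0.564, -0.04], [0.297, 0.492, -0.819]]
force: [1.4, 0.3, -1.1]
width: 0.0136
grip_force: 59.2
```

```bash
python3 st.py;python3 snap.py wJ
```

```text
pos [ 0.5051 -0.0667  0.1939] w 0.0136 F [ 1.4  0.3 -1.1] grip 59.2 q [-0.38 -0.07 -0.99  0.06  0.18  1.85]
rot err to RW [-0.0003  0.0001  0.0005] TCP rel seat in (wx,wy,ax) mm [-91.8   0.8  14. ]
```

View pics/wJ_b.png

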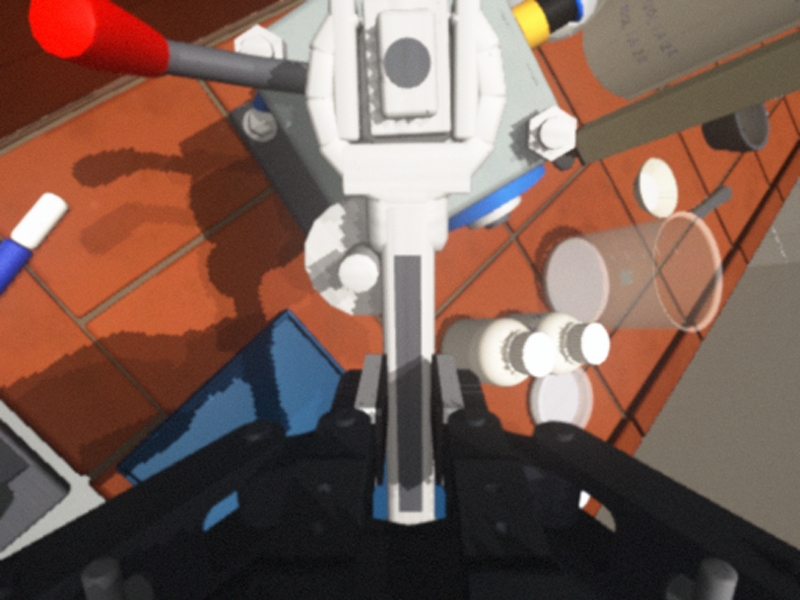

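The head (disc (407,62)) sits between the prongs and the stud top (358,272) stands just downhill of the handle. I keep lowering.

>>> {"name": "apply_moves", "arguments": {"targets": [[[0, 0, 0, 0.014, -0.001, -0.02, 1], [0, 0, 0, 0.028, -0.002, -0.041, 1], [0, 0, 0, 0.028, -0.002, -0.041, 1], [0, 0, 0, 0.028, -0.002, -0.041, 1]]]}}

```text
time_s: 10.48
ee_pos: [0.5072, -0.0668, 0.1909]
tcp_rot: [[0.482, 0.663, 0.573], [0.825, -0.564, -0.04], [0.297, 0.492, -0.819]]
force: [-0.0, -0.1, -2.0]
width: 0.0135
grip_force: 59.2
```

>>> {"name": "apply_moves", "arguments": {"targets": [[[0, 0, 0, 0.007, -0.001, -0.01, 1], [0, 0, 0, 0.014, -0.001, -0.02, 1], [0, 0, 0, 0.014, -0.001, -0.02, 1], [0, 0, 0, 0.014, -0.001, -0.02, 1]]]}}

```text
time_s: 10.82
ee_pos: [0.5085, -0.067, 0.1895]
tcp_rot: [[0.482, 0.663, 0.573], [0.825, -0.564, -0.04], [0.297, 0.492, -0.818]]
force: [-0.2, -1.0, -1.4]
width: 0.0133
grip_force: 59.2
```

```bash
python3 st.py
```

```text
pos [ 0.5085 -0.067   0.1895] w 0.0133 F [-0.2 -1.  -1.4] grip 59.2 q [-0.38 -0.05 -0.99  0.04  0.18  1.86]
rot err to RW [-0.0002  0.0003  0.0005] TCP rel seat in (wx,wy,ax) mm [-91.7   0.4   8.5]
```

>>> {"name": "apply_moves", "arguments": {"targets": [[[0, 0, 0, 0.007, -0.001, -0.01, 1], [0, 0, 0, 0.014, -0.001, -0.02, 1], [0, 0, 0, 0.014, -0.001, -0.02, 1]]]}}

```text
time_s: 11.07
ee_pos: [0.5092, -0.0674, 0.1881]
tcp_rot: [[0.482, 0.662, 0.573], [0.825, -0.564, -0.042], [0.296, 0.493, -0.818]]
force: [-11.4, -1.1, 9.6]
width: 0.0133
grip_force: 61.1
```

>>> {"name": "apply_moves", "arguments": {"targets": [[[0, 0, 0, 0.007, -0.001, -0.01, 1], [0, 0, 0, 0.014, -0.001, -0.02, 1], [0, 0, 0, 0.014, -0.001, -0.02, 1]]]}}

```text
time_s: 11.32
ee_pos: [0.51, -0.0682, 0.1868]
tcp_rot: [[0.483, 0.662, 0.573], [0.824, -0.564, -0.044], [0.295, 0.493, -0.818]]
force: [-16.9, -2.6, 14.7]
width: 0.0133
grip_force: 63.0
```

>>> {"name": "apply_moves", "arguments": {"targets": [[[0, 0, 0, 0.007, -0.001, -0.01, 1], [0, 0, 0, 0.014, -0.001, -0.02, 1], [0, 0, 0, 0.014, -0.001, -0.02, 1]]]}}

```text
time_s: 11.57
ee_pos: [0.5108, -0.0689, 0.1851]
tcp_rot: [[0.485, 0.661, 0.572], [0.824, -0.565, -0.045], [0.293, 0.494, -0.819]]
force: [-19.5, -4.5, 18.1]
width: 0.0135
grip_force: 65.1
```

```bash
python3 st.py
```

```text
pos [ 0.5108 -0.0689  0.1851] w 0.0135 F [-19.5  -4.5  18.1] grip 65.1 q [-0.38 -0.04 -0.99  0.03  0.17  1.86]
rot err to RW [0.0009 0.     0.0017] TCP rel seat in (wx,wy,ax) mm [-93.5   0.    3.5]
```

>>> {"name": "apply_moves", "arguments": {"targets": [[[0, 0, 0, -0.014, 0.001, 0.02, 1], [0, 0, 0, -0.021, 0.002, 0.031, 1], [0, 0, 0, -0.021, 0.002, 0.031, 0.7], [0, 0, 0, -0.021, 0.002, 0.031, 0.4], [0, 0, 0, -0.021, 0.002, 0.031, 0.4]]]}}

```text
time_s: 11.98
ee_pos: [0.5107, -0.067, 0.1875]
tcp_rot: [[0.481, 0.663, 0.574], [0.825, -0.564, -0.04], [0.297, 0.493, -0.818]]
force: [-0.6, -0.2, 0.5]
width: 0.0491
grip_force: 0.0
```

>>> {"name": "apply_moves", "arguments": {"targets": [[[0, 0, 0, 0, 0, 0, 0.4], [0, 0, 0, 0, 0, 0, 0.4], [0, 0, 0, 0, 0, 0, 0.4]]]}}

```text
time_s: 12.23
ee_pos: [0.5102, -0.0669, 0.1871]
tcp_rot: [[0.481, 0.663, 0.573], [0.825, -0.564, -0.04], [0.297, 0.492, -0.818]]
force: [-1.1, -0.1, -0.3]
width: 0.0512
grip_force: 0.0
```

```bash
python3 st.py;python3 snap.py wK; python3 -c "
import cv2;a=cv2.imread('pics/wK.png');cv2.imwrite('pics/wKc.png',cv2.resize(a[0:260,130:390],(600,600),interpolation=cv2.INTER_CUBIC))"
```

```text
pos [ 0.5102 -0.0669  0.1871] w 0.0512 F [-1.1 -0.1 -0.3] grip 0.0 q [-0.38 -0.04 -0.99  0.03  0.18  1.86]
rot err to RW [-0.0003  0.0003  0.0004] TCP rel seat in (wx,wy,ax) mm [-91.5   0.6   5.5]
```

View pics/wKc.png

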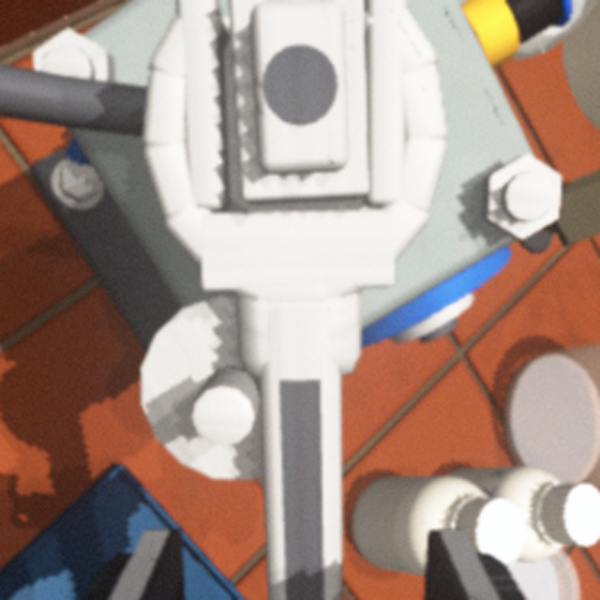

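The wrench sits down on the head with throat close to it, handle on the washer just uphill of the stud (225,410), fingers clear. Now retract and go to the lever.

>>> {"name": "apply_moves", "arguments": {"targets": [[[0, 0, 0, -0.1, 0.007, 0.14, 0.4], [0, 0, 0, -0.3, 0.02, 0.42, 0.4], [0, 0, 0, -0.572, 0.04, 0.819, 0.4], [0, 0, 0, -0.572, 0.04, 0.819, 0.4]]]}}

```text
time_s: 12.62
ee_pos: [0.4639, -0.0638, 0.2582]
tcp_rot: [[0.48, 0.66, 0.578], [0.825, -0.563, -0.042], [0.298, 0.498, -0.815]]
force: [0.7, -0.7, 0.5]
width: 0.0514
grip_force: 0.0
```

>>> {"name": "apply_moves", "arguments": {"targets": [[[-0.0176, 0.0012, 0.0252, 0, 0.1, 0, 0.4], [-0.0353, 0.0025, 0.0504, 0.01, 0.2, 0, 0.4], [-0.0529, 0.0037, 0.0757, 0.02, 0.3, 0, 0.4], [-0.0706, 0.005, 0.1009, 0.03, 0.42, 0, 0.4], [-0.0882, 0.0062, 0.1261, 0.03, 0.54, 0, 0.4]]]}}

```text
time_s: 13.03
ee_pos: [0.4669, -0.0203, 0.2527]
tcp_rot: [[0.114, 0.811, 0.574], [0.993, -0.111, -0.04], [0.031, 0.574, -0.818]]
force: [0.4, 0.6, 0.3]
width: 0.0514
grip_force: 0.0
```

>>> {"name": "apply_moves", "arguments": {"targets": [[[-0.0176, 0.0012, 0.0252, 0, 0.1, 0, 0.4], [-0.0353, 0.0025, 0.0504, 0.01, 0.2, 0, 0.4], [-0.0529, 0.0037, 0.0757, 0.02, 0.3, 0, 0.4], [-0.0706, 0.005, 0.1009, 0.03, 0.42, 0, 0.4], [-0.0882, 0.0062, 0.1261, 0.03, 0.54, 0, 0.4]]]}}

```text
time_s: 13.45
ee_pos: [0.4693, 0.023, 0.2526]
tcp_rot: [[-0.277, 0.771, 0.573], [0.931, 0.363, -0.04], [-0.239, 0.522, -0.818]]
force: [0.9, -0.0, -0.7]
width: 0.0511
grip_force: 0.0
```

>>> {"name": "apply_moves", "arguments": {"targets": [[[-0.0176, 0.0012, 0.0252, 0, 0.1, 0, 0.4], [-0.0353, 0.0025, 0.0504, 0.01, 0.2, -0.1, 0.4], [-0.0529, 0.0037, 0.0757, 0.02, 0.3, -0.2, 0.4], [-0.0706, 0.005, 0.1009, 0.03, 0.42, -0.3, 0.4], [-0.0882, 0.0062, 0.1261, 0.03, 0.54, -0.4, 0.4]]]}}

```text
time_s: 13.87
ee_pos: [0.4717, 0.0663, 0.2203]
tcp_rot: [[-0.604, 0.554, 0.573], [0.655, 0.755, -0.04], [-0.455, 0.351, -0.818]]
force: [0.0, -0.0, 0.6]
width: 0.051
grip_force: 0.0
```

>>> {"name": "apply_moves", "arguments": {"targets": [[[0, 0, 0, 0, 0, 0, 0.4], [0, 0, 0, 0, 0, 0, 0.4]]]}}

```text
time_s: 14.03
ee_pos: [0.4711, 0.0661, 0.22]
tcp_rot: [[-0.602, 0.558, 0.572], [0.659, 0.751, -0.039], [-0.451, 0.353, -0.82]]
force: [-0.7, -0.5, -0.1]
width: 0.0514
grip_force: 0.0
```

```bash
cat > lev.py <<'E'
from st import *
def pose(th,r=.085,axl=0.0):  # th: rad, direction from uphill toward left
    er=np.cos(th)*up+np.sin(th)*le;y=np.cross(-ax,er)
    return O+r*er+ax*axl,np.stack([er,y,-ax],1)
def delta(th,**k):
    s=sense();p,R=pose(th,**k)
    return (p-np.array(s["ee_pos"]))/.08,Q.from_matrix(R@np.array(s["tcp_rot"]).T).as_rotvec()/np.pi
E
python3 - <<'E'
from lev import *
main()
c=calibration("wrist");I=read_camera("wrist")[...,::-1].astype(int);cv2.imwrite("pics/wL.png",I)
m=((I[...,2]>150)&(I[...,1]<60)&(I[...,0]<60)).astype(np.uint8);n,l,s_,ce=cv2.connectedComponentsWithStats(m)
for i in range(1,n):
    if s_[i,4]>50: print("red",s_[i],ce[i])
th0=np.radians(142.4)
p,_=pose(th0);er=np.cos(th0)*up+np.sin(th0)*le;G=O+.085*er
for a in(-16,9,30):print("expect axial",a,proj(c,G+ax*a*1e-3))
s=sense();X=np.array(s["ee_pos"]);print("r,th,axial",np.hypot((X-O)@up,(X-O)@le),np.degrees(np.arctan2((X-O)@le,(X-O)@up)),(X-O)@ax)
print(delta(th0,axl=.002))
E
```

```text
pos [0.4711 0.0661 0.22  ] w 0.0514 F [-0.7 -0.5 -0.1] grip 0.0 q [ 0.01 -0.18 -1.    0.14 -0.05  0.73]
rot err to RW [ 0.2636 -0.0185 -0.3779] TCP rel seat in (wx,wy,ax) mm [ 9.3 85.2 60.2]
red [249 198  30  33 469] [261.95309168 211.81663113]
expect axial -16 [262.54978157 197.38199969]
expect axial 9 [262.66331916 209.01367583]
expect axial 30 [262.7812477  221.10849101]
r,th,axial 0.0848897279805544 142.64713027209643 0.060428669075303906
(array([ 0.4198497 , -0.02487459, -0.59712117]), array([-0.00151167,  0.00011692,  0.00190565]))[ WARN:0@2.153] global loadsave.cpp:1063 imwrite_ Unsupported depth image for selected encoder is fallbacked to CV_8U.
```

>>> {"name": "apply_moves", "arguments": {"targets": [[[-0.0015, 0, 0.002, 0.1, -0.006, -0.14, 0.4], [-0.0015, 0, 0.002, 0.21, -0.012, -0.3, 0.4], [-0.0015, 0, 0.002, 0.32, -0.019, -0.45, 0.5], [-0.0015, 0, 0.002, 0.42, -0.025, -0.597, 0.6], [-0.0015, 0, 0.002, 0.42, -0.025, -0.597, 0.67]]]}}

```text
time_s: 14.5
ee_pos: [0.5057, 0.0628, 0.1718]
tcp_rot: [[-0.604, 0.555, 0.572], [0.654, 0.755, -0.041], [-0.455, 0.35, -0.819]]
force: [-0.7, 0.2, -0.5]
width: 0.0285
grip_force: 0.0
```

```bash
python3 - <<'E'
from lev import *
main();d=np.radians
for t0,step in((142.4,5),(117.4,5),(92.4,2),(82.4,2),(72.4,2),(62.4,2)):
    p0,R0=pose(d(t0));print(t0)
    for i in range(1,6):
        p,R=pose(d(t0-step*i));print(np.round(np.r_[Q.from_matrix(R@R0.T).as_rotvec()/np.pi,(p-p0)/.08],3).tolist())
E
```

```text
pos [0.5057 0.0628 0.1718] w 0.0285 F [-0.7  0.2 -0.5] grip 0.0 q [ 0.   -0.01 -1.02 -0.05 -0.04  0.72]
rot err to RW [ 0.2652 -0.0189 -0.3792] TCP rel seat in (wx,wy,ax) mm [ 9.  84.1  0.8]
142.4
[0.016, -0.001, -0.023, 0.054, 0.067, 0.034]
[0.032, -0.002, -0.045, 0.112, 0.129, 0.072]
[0.048, -0.003, -0.068, 0.174, 0.184, 0.113]
[0.064, -0.004, -0.091, 0.24, 0.233, 0.156]
[0.08, -0.006, -0.114, 0.309, 0.274, 0.203]
117.4
[0.016, -0.001, -0.023, 0.071, 0.034, 0.048]
[0.032, -0.002, -0.045, 0.145, 0.061, 0.098]
[0.048, -0.003, -0.068, 0.22, 0.079, 0.15]
[0.064, -0.004, -0.091, 0.295, 0.09, 0.202]
[0.08, -0.006, -0.114, 0.371, 0.093, 0.255]
92.4
[0.006, -0.0, -0.009, 0.03, -0.001, 0.021]
[0.013, -0.001, -0.018, 0.061, -0.004, 0.043]
[0.019, -0.001, -0.027, 0.091, -0.008, 0.064]
[0.025, -0.002, -0.036, 0.121, -0.013, 0.085]
[0.032, -0.002, -0.045, 0.151, -0.019, 0.106]
82.4
[0.006, -0.0, -0.009, 0.03, -0.008, 0.021]
[0.013, -0.001, -0.018, 0.059, -0.017, 0.042]
[0.019, -0.001, -0.027, 0.088, -0.027, 0.063]
[0.025, -0.002, -0.036, 0.117, -0.038, 0.083]
[0.032, -0.002, -0.045, 0.145, -0.051, 0.104]
72.4
[0.006, -0.0, -0.009, 0.028, -0.014, 0.02]
[0.013, -0.001, -0.018, 0.055, -0.029, 0.04]
[0.019, -0.001, -0.027, 0.082, -0.045, 0.06]
[0.025, -0.002, -0.036, 0.109, -0.062, 0.079]
[0.032, -0.002, -0.045, 0.135, -0.081, 0.098]
62.4
[0.006, -0.0, -0.009, 0.025, -0.02, 0.019]
[0.013, -0.001, -0.018, 0.05, -0.04, 0.037]
[0.019, -0.001, -0.027, 0.074, -0.062, 0.055]
[0.025, -0.002, -0.036, 0.098, -0.085, 0.072]
[0.032, -0.002, -0.045, 0.12, -0.108, 0.09]
```

>>> {"name": "apply_moves", "arguments": {"targets": [[[0.016, -0.001, -0.023, 0.054, 0.067, 0.034, 0.67], [0.032, -0.002, -0.045, 0.112, 0.129, 0.072, 0.67], [0.048, -0.003, -0.068, 0.174, 0.184, 0.113, 0.67], [0.064, -0.004, -0.091, 0.24, 0.233, 0.156, 0.67], [0.08, -0.006, -0.114, 0.309, 0.274, 0.203, 0.67]]]}}

```text
time_s: 14.92
ee_pos: [0.5284, 0.0846, 0.1887]
tcp_rot: [[-0.309, 0.76, 0.571], [0.914, 0.403, -0.042], [-0.263, 0.509, -0.82]]
force: [-1.6, -3.8, -4.0]
width: 0.0283
grip_force: 1.9
```

>>> {"name": "apply_moves", "arguments": {"targets": [[[0.016, -0.001, -0.023, 0.071, 0.034, 0.048, 0.67], [0.032, -0.002, -0.045, 0.145, 0.061, 0.098, 0.67], [0.048, -0.003, -0.068, 0.22, 0.079, 0.15, 0.67], [0.064, -0.004, -0.091, 0.295, 0.09, 0.202, 0.67], [0.08, -0.006, -0.114, 0.371, 0.093, 0.255, 0.67]]]}}

```text
time_s: 15.33
ee_pos: [0.5575, 0.0925, 0.2085]
tcp_rot: [[0.042, 0.82, 0.571], [0.999, -0.022, -0.041], [-0.021, 0.573, -0.82]]
force: [-2.2, -1.3, -3.1]
width: 0.0283
grip_force: 2.0
```

```bash
cat > chk.py <<'E'
from lev import *
main();s=sense();X=np.array(s["ee_pos"])-O
print("r",round(np.hypot(X@up,X@le)*1e3,1),"th",round(np.degrees(np.arctan2(X@le,X@up)),1),"axl",round(X@ax*1e3,1),"Ftan",round(float(np.array(s["force"])@np.array(s["tcp_rot"])[:,1]),1))
E
python3 chk.py; python3 snap.py wM
```

```text
pos [0.5575 0.0925 0.2085] w 0.0283 F [-2.2 -1.3 -3.1] grip 2.0 q [ 0.08  0.03 -0.85  0.09 -0.09  1.66]
rot err to RW [ 0.1051 -0.0078 -0.15  ] TCP rel seat in (wx,wy,ax) mm [69.2 48.3  2.4]
r 84.4 th 93.9 axl 2.4 Ftan -3.6
```

>>> {"name": "apply_moves", "arguments": {"targets": [[[0.006, 0, -0.009, 0.03, -0.001, 0.021, 0.67], [0.013, -0.001, -0.018, 0.061, -0.004, 0.043, 0.67], [0.019, -0.001, -0.027, 0.091, -0.008, 0.064, 0.67], [0.025, -0.002, -0.036, 0.121, -0.013, 0.085, 0.67], [0.032, -0.002, -0.045, 0.151, -0.019, 0.106, 0.67]]]}}

```text
time_s: 15.8
ee_pos: [0.5695, 0.0914, 0.217]
tcp_rot: [[0.178, 0.801, 0.572], [0.981, -0.189, -0.039], [0.077, 0.568, -0.82]]
force: [-3.0, -0.0, -2.2]
width: 0.0284
grip_force: 2.1
```

```bash
python3 chk.py
```

```text
pos [0.5695 0.0914 0.217 ] w 0.0284 F [-3.  -0.  -2.2] grip 2.1 q [ 0.07  0.04 -0.81  0.11 -0.08  1.82]
rot err to RW [ 0.074  -0.0055 -0.1064] TCP rel seat in (wx,wy,ax) mm [76.5 35.5  2.4]
r 84.4 th 83.9 axl 2.4 Ftan -3.6
```

>>> {"name": "apply_moves", "arguments": {"targets": [[[0.006, 0, -0.009, 0.03, -0.008, 0.021, 0.67], [0.013, -0.001, -0.018, 0.059, -0.017, 0.042, 0.67], [0.019, -0.001, -0.027, 0.088, -0.027, 0.063, 0.67]]]}}

```text
time_s: 16.05
ee_pos: [0.5766, 0.0893, 0.222]
tcp_rot: [[0.259, 0.779, 0.571], [0.956, -0.29, -0.039], [0.136, 0.556, -0.82]]
force: [-3.4, 1.1, -3.5]
width: 0.0284
grip_force: 2.1
```

```bash
python3 chk.py
```

```text
pos [0.5766 0.0893 0.222 ] w 0.0284 F [-3.4  1.1 -3.5] grip 2.1 q [ 0.07  0.04 -0.79  0.13 -0.08  1.92]
rot err to RW [ 0.0549 -0.0044 -0.0795] TCP rel seat in (wx,wy,ax) mm [79.7 27.2  2.4]
r 84.3 th 77.8 axl 2.4 Ftan -4.9
```

>>> {"name": "apply_moves", "arguments": {"targets": [[[0.006, 0, -0.009, 0.029, -0.011, 0.02, 0.67], [0.013, -0.001, -0.018, 0.057, -0.024, 0.041, 0.67], [0.013, -0.001, -0.018, 0.057, -0.024, 0.041, 0.67]]]}}

```text
time_s: 16.3
ee_pos: [0.582, 0.0873, 0.226]
tcp_rot: [[0.312, 0.758, 0.573], [0.934, -0.355, -0.038], [0.175, 0.547, -0.819]]
force: [-1.9, 0.9, -2.4]
width: 0.0282
grip_force: 1.7
```

```bash
python3 chk.py
```

```text
pos [0.582  0.0873 0.226 ] w 0.0282 F [-1.9  0.9 -2.4] grip 1.7 q [ 0.06  0.05 -0.78  0.14 -0.07  1.98]
rot err to RW [ 0.0422 -0.0028 -0.0615] TCP rel seat in (wx,wy,ax) mm [81.9 20.5  2.4]
r 84.4 th 73.1 axl 2.4 Ftan -3.1
```

>>> {"name": "apply_moves", "arguments": {"targets": [[[0.006, 0, -0.009, 0.028, -0.014, 0.02, 0.67], [0.013, -0.001, -0.018, 0.055, -0.029, 0.04, 0.67], [0.013, -0.001, -0.018, 0.055, -0.029, 0.04, 0.67]]]}}

```text
time_s: 16.55
ee_pos: [0.5868, 0.085, 0.2294]
tcp_rot: [[0.363, 0.734, 0.574], [0.907, -0.419, -0.037], [0.213, 0.534, -0.818]]
force: [-2.3, 2.1, -0.7]
width: 0.028
grip_force: 1.6
```

```bash
python3 chk.py
```

```text
pos [0.5868 0.085  0.2294] w 0.028 F [-2.3  2.1 -0.7] grip 1.6 q [ 0.05  0.05 -0.76  0.15 -0.07  2.05]
rot err to RW [ 0.0295 -0.0015 -0.0436] TCP rel seat in (wx,wy,ax) mm [83.2 14.3  2.4]
r 84.5 th 68.8 axl 2.4 Ftan -2.9
```

>>> {"name": "apply_moves", "arguments": {"targets": [[[0.006, 0, -0.009, 0.027, -0.016, 0.019, 0.67], [0.013, -0.001, -0.018, 0.053, -0.034, 0.039, 0.67], [0.013, -0.001, -0.018, 0.053, -0.034, 0.039, 0.67]]]}}

```text
time_s: 16.8
ee_pos: [0.5913, 0.0823, 0.2326]
tcp_rot: [[0.412, 0.707, 0.575], [0.876, -0.481, -0.037], [0.251, 0.519, -0.817]]
force: [-4.2, 1.5, -2.0]
width: 0.0282
grip_force: 1.4
```

```bash
python3 chk.py
```

```text
pos [0.5913 0.0823 0.2326] w 0.0282 F [-4.2  1.5 -2. ] grip 1.4 q [ 0.05  0.05 -0.75  0.15 -0.06  2.11]
rot err to RW [ 0.0167 -0.0003 -0.0256] TCP rel seat in (wx,wy,ax) mm [84.1  8.2  2.3]
r 84.5 th 64.6 axl 2.3 Ftan -4.7
```

>>> {"name": "apply_moves", "arguments": {"targets": [[[0.006, 0, -0.009, 0.025, -0.019, 0.019, 0.67], [0.013, -0.001, -0.018, 0.05, -0.039, 0.037, 0.67], [0.013, -0.001, -0.018, 0.05, -0.039, 0.037, 0.67]]]}}

```text
time_s: 17.05
ee_pos: [0.5955, 0.0792, 0.2357]
tcp_rot: [[0.46, 0.676, 0.576], [0.84, -0.541, -0.036], [0.287, 0.5, -0.817]]
force: [-3.0, 1.2, -0.9]
width: 0.028
grip_force: 1.4
```

```bash
python3 chk.py
```

```text
pos [0.5955 0.0792 0.2357] w 0.028 F [-3.   1.2 -0.9] grip 1.4 q [ 0.04  0.05 -0.74  0.16 -0.06  2.17]
rot err to RW [ 0.0038  0.0009 -0.0077] TCP rel seat in (wx,wy,ax) mm [84.5  2.2  2.3]
r 84.5 th 60.5 axl 2.3 Ftan -3.1
```

>>> {"name": "apply_moves", "arguments": {"targets": [[[0.006, 0, -0.009, 0.024, -0.022, 0.018, 0.67], [0.013, -0.001, -0.018, 0.048, -0.044, 0.035, 0.67], [0.013, -0.001, -0.018, 0.048, -0.044, 0.035, 0.67]]]}}

```text
time_s: 17.3
ee_pos: [0.5978, 0.0769, 0.237]
tcp_rot: [[0.504, 0.646, 0.574], [0.801, -0.598, -0.032], [0.322, 0.476, -0.819]]
force: [-8.1, 4.3, -0.1]
width: 0.0285
grip_force: 3.6
```

```bash
python3 chk.py; python3 snap.py wN; python3 - <<'E'
from lev import *
import pickle
c=pickle.load(open("pics/wN.pkl","rb"))
I=cv2.imread("pics/wN.png").astype(int);m=((I[...,2]>150)&(I[...,1]<60)&(I[...,0]<60)).astype(np.uint8);n,l,s,ce=cv2.connectedComponentsWithStats(m)
print([(s[i],ce[i]) for i in range(1,n) if s[i,4]>50])
for t in(68,66,64,62,60,58,56):
    t=np.radians(t);print(round(np.degrees(t)),proj(c,O+.085*(np.cos(t)*up+np.sin(t)*le)+.03*ax))
E
```

```text
pos [0.5978 0.0769 0.237 ] w 0.0285 F [-8.1  4.3 -0.1] grip 3.6 q [ 0.03  0.06 -0.73  0.17 -0.05  2.24]
rot err to RW [-0.0098  0.0008  0.0096] TCP rel seat in (wx,wy,ax) mm [84.1 -1.3  2. ]
r 84.1 th 58.1 axl 2.0 Ftan -7.9
[(array([ 229,  218,   41,   68, 1908], dtype=int32), array([250.25052411, 253.89832285]))]
68 [224.60136402 274.43402138]
66 [231.60353385 273.32007487]
64 [238.67351654 272.41792667]
62 [245.79709778 271.73015924]
60 [252.95982114 271.25875771]
58 [260.14705138 271.00509643]
56 [267.34403959 270.96992954]
```

>>> {"name": "apply_moves", "arguments": {"targets": [[[0.005, 0, -0.007, 0.017, -0.018, 0.013, 0.67], [0.01, -0.001, -0.013, 0.034, -0.035, 0.025, 0.67], [0.01, -0.001, -0.013, 0.034, -0.035, 0.025, 0.67]]]}}

```text
time_s: 17.6
ee_pos: [0.5985, 0.0758, 0.2373]
tcp_rot: [[0.534, 0.623, 0.571], [0.77, -0.637, -0.026], [0.348, 0.454, -0.82]]
force: [-13.2, 8.5, -0.0]
width: 0.0284
grip_force: 6.5
```

```bash
python3 chk.py
```

```text
pos [0.5985 0.0758 0.2373] w 0.0284 F [-13.2   8.5  -0. ] grip 6.5 q [ 0.02  0.06 -0.73  0.18 -0.04  2.28]
rot err to RW [-0.0205  0.0004  0.0216] TCP rel seat in (wx,wy,ax) mm [83.6 -2.4  1.8]
r 83.7 th 57.3 axl 1.8 Ftan -13.7
```

>>> {"name": "apply_moves", "arguments": {"targets": [[[0, 0, 0, 0, 0, 0, 0.67], [0, 0, 0, 0, 0, 0, 0.67], [0, 0, 0, 0, 0, 0, 0.67]]]}}

```text
time_s: 17.85
ee_pos: [0.5985, 0.0758, 0.2373]
tcp_rot: [[0.534, 0.623, 0.571], [0.771, -0.636, -0.027], [0.347, 0.455, -0.82]]
force: [-12.6, 8.0, 0.4]
width: 0.0283
grip_force: 6.3
```

>>> {"name": "apply_moves", "arguments": {"targets": [[[-0.012, 0, 0.017, -0.042, 0.04, -0.03, 0.67], [-0.024, 0.001, 0.034, -0.083, 0.079, -0.061, 0.67], [-0.024, 0.001, 0.034, -0.083, 0.079, -0.061, 0.5], [-0.024, 0.001, 0.034, -0.083, 0.079, -0.061, 0.4]]]}}

```text
time_s: 18.18
ee_pos: [0.5967, 0.0793, 0.2367]
tcp_rot: [[0.451, 0.678, 0.581], [0.845, -0.534, -0.033], [0.288, 0.506, -0.813]]
force: [0.6, -0.1, 0.6]
width: 0.0503
grip_force: 0.0
```

```bash
python3 chk.py
```

```text
pos [0.5967 0.0793 0.2367] w 0.0503 F [ 0.6 -0.1  0.6] grip 0.0 q [ 0.04  0.05 -0.75  0.15 -0.05  2.16]
rot err to RW [ 0.0046  0.0027 -0.0103] TCP rel seat in (wx,wy,ax) mm [85.5  1.   2.5]
r 85.5 th 59.7 axl 2.5 Ftan 0.7
```

>>> {"name": "apply_moves", "arguments": {"targets": [[[0, 0, 0, -0.1, 0.007, 0.14, 0.4], [0, 0, 0, -0.25, 0.02, 0.36, 0.4], [0, 0, 0, -0.4, 0.03, 0.57, 0.4], [0, 0, 0, -0.536, 0.037, 0.768, 0.4], [0, 0, 0, -0.536, 0.037, 0.768, 0.4]]]}}

```text
time_s: 18.6
ee_pos: [0.5543, 0.0822, 0.3019]
tcp_rot: [[0.45, 0.675, 0.585], [0.845, -0.534, -0.033], [0.29, 0.509, -0.811]]
force: [0.5, 0.3, -0.8]
width: 0.0508
grip_force: 0.0
```

```bash
python3 chk.py; python3 snap.py wO; python3 - <<'E'
from lev import *
import pickle
c=pickle.load(open("pics/wO.pkl","rb"))
I=cv2.imread("pics/wO.png").astype(int);m=((I[...,2]>150)&(I[...,1]<60)&(I[...,0]<60)).astype(np.uint8);n,l,s,ce=cv2.connectedComponentsWithStats(m)
print([(s[i],ce[i]) for i in range(1,n) if s[i,4]>50])
for t in(64,62,60,58):
    t=np.radians(t);print(round(np.degrees(t)),[np.round(proj(c,O+.085*(np.cos(t)*up+np.sin(t)*le)+a*ax)) for a in(0,.03)])
s=sense();R=np.array(s["tcp_rot"]);p=np.array(s["ee_pos"])
for axl in(.075,):print("to grip hover",(O-.0915*wx+axl*ax-p)/.08,Q.from_matrix(RW@R.T).as_rotvec()/np.pi)
E
```

```text
pos [0.5543 0.0822 0.3019] w 0.0508 F [ 0.5  0.3 -0.8] grip 0.0 q [ 0.05 -0.11 -0.71  0.34 -0.06  2.17]
rot err to RW [ 0.0044  0.0043 -0.0102] TCP rel seat in (wx,wy,ax) mm [86.8 -1.3 80.3]
r 86.8 th 58.1 axl 80.3 Ftan -0.2
[(array([236, 186,  27,  37, 615], dtype=int32), array([248.99837398, 205.72682927]))]
64 [array([248., 199.]), array([246., 212.])]
62 [array([252., 199.]), array([251., 212.])]
60 [array([256., 199.]), array([256., 212.])]
58 [array([260., 199.]), array([260., 212.])]
to grip hover [-1.04559758 -1.83259898 -0.70060227] [ 0.00442795  0.00386453 -0.01018318]
```

>>> {"name": "apply_moves", "arguments": {"targets": [[[0.001, 0.001, -0.002, -0.12, -0.2, -0.06, 0.4], [0.002, 0.002, -0.005, -0.3, -0.5, -0.16, 0.4], [0.003, 0.003, -0.007, -0.45, -0.8, -0.28, 0.4], [0.0044, 0.004, -0.01, -0.523, -0.916, -0.35, 0.4]]]}}

```text
time_s: 18.98
ee_pos: [0.5097, 0.0069, 0.2671]
tcp_rot: [[0.485, 0.668, 0.565], [0.825, -0.564, -0.041], [0.291, 0.487, -0.824]]
force: [-0.7, 0.1, 0.1]
width: 0.0513
grip_force: 0.0
```

>>> {"name": "apply_moves", "arguments": {"targets": [[[0, 0, 0, -0.12, -0.2, -0.06, 0.4], [0, 0, 0, -0.3, -0.5, -0.16, 0.4], [0, 0, 0, -0.45, -0.8, -0.28, 0.4], [0, 0, 0, -0.523, -0.916, -0.35, 0.4], [0, 0, 0, -0.523, -0.916, -0.35, 0.4]]]}}

```text
time_s: 19.4
ee_pos: [0.4677, -0.0664, 0.2389]
tcp_rot: [[0.487, 0.667, 0.565], [0.824, -0.566, -0.042], [0.292, 0.485, -0.824]]
force: [-0.0, -0.2, -0.3]
width: 0.0517
grip_force: 0.0
```

```bash
python3 st.py; python3 snap.py wP; python3 - <<'E'
from st import *
import pickle
c=pickle.load(open("pics/wP.pkl","rb"));I=cv2.imread("pics/wP.png");h=cv2.cvtColor(I,cv2.COLOR_BGR2HSV)
# handle rows at several along positions: print bright low-sat run around expected centre
for x in(-.08,-.09,-.1,-.11):
    q=proj(c,O+wx*x+.012*ax);r=int(round(q[1]));row=(h[r,:,1]<60)&(h[r,:,2]>110)
    l=np.where(row[int(q[0])-40:int(q[0])+40])[0]+int(q[0])-40;print(x,np.round(q,1),l.min() if len(l) else None,l.max() if len(l) else None,len(l))
p=np.array(sense()["ee_pos"]);print((O-.0915*wx+.005*ax-p)/.08)
E
```

```text
pos [ 0.4677 -0.0664  0.2389] w 0.0517 F [-0.  -0.2 -0.3] grip 0.0 q [-0.43 -0.22 -0.96  0.26  0.2   1.82]
rot err to RW [-0.0002 -0.003   0.0012] TCP rel seat in (wx,wy,ax) mm [-96.1   3.6  72.3]
-0.08 [266.4 180.4] 255 277 23
-0.09 [266.3 194.7] 255 305 42
-0.1 [266.3 208.6] 226 305 45
-0.11 [266.3 222.1] 238 277 25
[ 0.52633636 -0.02088149 -0.66216509]
```

>>> {"name": "apply_moves", "arguments": {"targets": [[[0, -0.003, 0.001, 0.15, -0.006, -0.19, 0.4], [0, -0.003, 0.001, 0.3, -0.012, -0.38, 0.4], [0, -0.003, 0.001, 0.43, -0.017, -0.54, 0.4], [0, -0.003, 0.001, 0.526, -0.021, -0.662, 0.4], [0, -0.003, 0.001, 0.526, -0.021, -0.662, 0.4]]]}}

```text
time_s: 19.87
ee_pos: [0.5123, -0.0651, 0.1865]
tcp_rot: [[0.475, 0.667, 0.574], [0.828, -0.559, -0.036], [0.297, 0.492, -0.818]]
force: [-1.7, 0.8, -0.1]
width: 0.0514
grip_force: 0.0
```

>>> {"name": "apply_moves", "arguments": {"targets": [[[0, 0, 0, 0, 0, 0, 0.7], [0, 0, 0, 0, 0, 0, 1], [0, 0, 0, 0, 0, 0, 1], [0, 0, 0, 0, 0, 0, 1], [0, 0, 0, 0, 0, 0, 1]]]}}

```text
time_s: 20.28
ee_pos: [0.5113, -0.0656, 0.1887]
tcp_rot: [[0.475, 0.665, 0.576], [0.828, -0.559, -0.037], [0.297, 0.495, -0.817]]
force: [-2.2, 1.4, 1.5]
width: 0.0139
grip_force: 58.6
```

```bash
python3 st.py
```

```text
pos [ 0.5113 -0.0656  0.1887] w 0.0139 F [-2.2  1.4  1.5] grip 58.6 q [-0.38 -0.04 -0.99  0.03  0.18  1.85]
rot err to RW [-0.      0.0012 -0.0016] TCP rel seat in (wx,wy,ax) mm [-89.5  -0.2   6.3]
```

>>> {"name": "apply_moves", "arguments": {"targets": [[[0, 0, 0, -0.03, 0.002, 0.04, 1], [0, 0, 0, -0.1, 0.007, 0.14, 1], [0, 0, 0, -0.22, 0.015, 0.32, 1], [0, 0, 0, -0.43, 0.03, 0.614, 1], [0, 0, 0, -0.43, 0.03, 0.614, 1]]]}}

```text
time_s: 20.7
ee_pos: [0.4762, -0.0638, 0.2405]
tcp_rot: [[0.476, 0.663, 0.578], [0.828, -0.559, -0.039], [0.297, 0.497, -0.815]]
force: [0.6, 0.3, -1.7]
width: 0.0139
grip_force: 58.9
```

```bash
python3 st.py; python3 snap.py wQ; python3 - <<'E'
from st import *
a=np.radians(101.9);x=np.array([np.cos(a),np.sin(a),0]);z=np.array([0,0,-1.]);RT=np.stack([x,np.cross(z,x),z],1)
s=sense();p=np.array(s["ee_pos"]);R=np.array(s["tcp_rot"])
print(Q.from_matrix(RT@R.T).as_rotvec()/np.pi,(np.array([.497,-.190,.0105])-p)/.08)
E
```

```text
pos [ 0.4762 -0.0638  0.2405] w 0.0139 F [ 0.6  0.3 -1.7] grip 58.9 q [-0.41 -0.21 -0.96  0.24  0.2   1.82]
rot err to RW [ 0.0006  0.002  -0.0012] TCP rel seat in (wx,wy,ax) mm [-89.5  -1.4  68.8]
[-0.06710961  0.19070511  0.25081267] [ 0.24916573 -1.57314753 -2.86418592]
```

>>> {"name": "apply_moves", "arguments": {"targets": [[[-0.0067, 0.019, 0.025, 0, -0.1, 0, 1], [-0.0134, 0.038, 0.05, 0, -0.3, 0, 1], [-0.02, 0.057, 0.075, 0, -0.6, 0, 1], [-0.027, 0.076, 0.1, 0, -0.9, 0, 1], [-0.0336, 0.0954, 0.1254, 0, -1, 0, 1]]]}}

```text
time_s: 21.17
ee_pos: [0.4773, -0.147, 0.2367]
tcp_rot: [[0.173, 0.938, 0.3], [0.98, -0.194, 0.041], [0.097, 0.287, -0.953]]
force: [1.6, 0.4, -2.1]
width: 0.0134
grip_force: 59.0
```

>>> {"name": "apply_moves", "arguments": {"targets": [[[-0.0067, 0.019, 0.025, 0, -0.2, 0, 1], [-0.0134, 0.038, 0.05, 0, -0.4, -0.1, 1], [-0.02, 0.057, 0.075, 0, -0.57, -0.3, 1], [-0.027, 0.076, 0.1, 0, -0.57, -0.5, 1], [-0.0336, 0.0954, 0.1254, 0, -0.57, -0.6, 1]]]}}

```text
time_s: 21.58
ee_pos: [0.4765, -0.1903, 0.1863]
tcp_rot: [[-0.208, 0.978, -0.009], [0.978, 0.208, -0.002], [0.0, -0.01, -1.0]]
force: [-0.2, 1.0, -2.3]
width: 0.0136
grip_force: 59.0
```

>>> {"name": "apply_moves", "arguments": {"targets": [[[0, 0, 0, 0.1, 0, -0.2, 1], [0, 0, 0, 0.2, 0, -0.5, 1], [0, 0, 0, 0.25, 0, -0.9, 1], [0, 0, 0, 0.25, 0, -1, 1], [0, 0, 0, 0.25, 0, -1, 1]]]}}

```text
time_s: 22.0
ee_pos: [0.4946, -0.1879, 0.1057]
tcp_rot: [[-0.206, 0.978, -0.011], [0.979, 0.206, 0.001], [0.004, -0.01, -1.0]]
force: [1.2, -0.3, -1.7]
width: 0.0135
grip_force: 59.0
```

>>> {"name": "apply_moves", "arguments": {"targets": [[[0, 0, 0, 0, 0, -0.2, 1], [0, 0, 0, 0, 0, -0.5, 1], [0, 0, 0, 0, 0, -0.8, 1], [0, 0, 0, 0, 0, -0.8, 1], [0, 0, 0, 0, 0, -0.8, 1]]]}}

```text
time_s: 22.42
ee_pos: [0.4963, -0.189, 0.0455]
tcp_rot: [[-0.206, 0.979, -0.006], [0.979, 0.206, -0.001], [0.0, -0.006, -1.0]]
force: [0.6, -0.0, -1.8]
width: 0.0137
grip_force: 59.0
```

```bash
python3 - <<'E'
from st import *
a=np.radians(101.9);x=np.array([np.cos(a),np.sin(a),0]);z=np.array([0,0,-1.]);RT=np.stack([x,np.cross(z,x),z],1)
main();s=sense();p=np.array(s["ee_pos"]);R=np.array(s["tcp_rot"])
print(Q.from_matrix(RT@R.T).as_rotvec()/np.pi,(np.array([.497,-.190,.0105])-p)/.08)
E
```

```text
pos [ 0.4963 -0.189   0.0455] w 0.0137 F [ 0.6 -0.  -1.8] grip 59.0 q [-0.5   0.5  -0.47  0.61 -0.    0.86]
rot err to RW [ 0.0661 -0.1905 -0.2523] TCP rel seat in (wx,wy,ax) mm [-240.8   10.7 -107.4]
[ 0.0002898  -0.00191144  0.00015243] [ 0.00854719 -0.01222235 -0.43750451]
```

>>> {"name": "apply_moves", "arguments": {"targets": [[[0, 0, 0, 0, 0, -0.2, 1], [0, 0, 0, 0, 0, -0.34, 1], [0, 0, 0, 0, 0, -0.4, 1], [0, 0, 0, 0, 0, -0.43, 1], [0, 0, 0, 0, 0, -0.43, 1]]]}}

```text
time_s: 22.83
ee_pos: [0.4976, -0.1895, 0.0118]
tcp_rot: [[-0.206, 0.979, -0.003], [0.979, 0.206, -0.002], [-0.001, -0.004, -1.0]]
force: [-0.2, 0.4, -2.1]
width: 0.0137
grip_force: 59.0
```

>>> {"name": "apply_moves", "arguments": {"targets": [[[0, 0, 0, 0, 0, 0, 1], [0, 0, 0, 0, 0, 0, 0.7], [0, 0, 0, 0, 0, 0, 0.4], [0, 0, 0, 0, 0, 0, 0.4], [0, 0, 0, 0, 0, 0, 0.4]]]}}

```text
time_s: 23.25
ee_pos: [0.4972, -0.1893, 0.0111]
tcp_rot: [[-0.206, 0.979, -0.004], [0.979, 0.206, -0.002], [-0.001, -0.004, -1.0]]
force: [0.5, -0.1, 0.4]
width: 0.0509
grip_force: 0.0
```

>>> {"name": "apply_moves", "arguments": {"targets": [[[0, 0, 0, 0, 0, 0.2, 0.4], [0, 0, 0, 0, 0, 0.5, 0.4], [0, 0, 0, 0, 0, 1, 0.4], [0, 0, 0, 0, 0, 1, 0.4]]]}}

```text
time_s: 23.58
ee_pos: [0.5006, -0.191, 0.0968]
tcp_rot: [[-0.206, 0.979, 0.004], [0.978, 0.206, -0.006], [-0.007, 0.002, -1.0]]
force: [1.3, -1.3, 1.4]
width: 0.0513
grip_force: 0.0
```

>>> {"name": "apply_moves", "arguments": {"targets": [[[0, 0, 0, 0, 0, 0.4, 0.4], [0, 0, 0, 0, 0, 0.8, 0.4], [0, 0, 0, 0, 0, 1, 0.4], [0, 0, 0, 0, 0, 1, 0.4], [0, 0, 0, 0, 0, 1, 0.4]]]}}

```text
time_s: 24.0
ee_pos: [0.4977, -0.1895, 0.1717]
tcp_rot: [[-0.206, 0.979, -0.002], [0.979, 0.206, -0.003], [-0.002, -0.003, -1.0]]
force: [-0.6, 0.4, -0.2]
width: 0.0512
grip_force: 0.0
```

```bash
python3 snap.py wR; python3 - <<'E'
from st import *
import pickle
c=pickle.load(open("pics/wR.pkl","rb"));I=cv2.imread("pics/wR.png");h=cv2.cvtColor(I,cv2.COLOR_BGR2HSV)
main()
w=((h[...,1]<70)&(h[...,2]>70)).astype(np.uint8)
# restrict to tray polygon
poly=[proj(c,(x,y,.012)) for x,y in((.413,-.286),(.403,-.062),(.529,-.057),(.539,-.276))]
m=np.zeros(w.shape,np.uint8);cv2.fillPoly(m,[np.int32(poly)],1);w&=m
n,l,st,_=cv2.connectedComponentsWithStats(w);i=1+np.argmax(st[1:,4]);ys,xs=np.where(l==i)
P=np.array([onplane(c,(x,y),.012)[:2] for x,y in zip(xs,ys)])
print(len(P),cv2.minAreaRect(np.float32(P*1000)));print(P[P[:,1].argmin()],P[P[:,1].argmax()],P.min(0),P.max(0))
T=calibration("top");J=read_camera("top");cv2.imwrite("pics/top9.png",J[...,::-1])
E
```

```text
pos [ 0.4967 -0.189   0.1704] w 0.0512 F [-0.  -1.1 -0.6] grip 0.0 q [-0.5   0.34 -0.33  0.9  -0.    0.86]
rot err to RW [ 0.0665 -0.1901 -0.2522] TCP rel seat in (wx,wy,ax) mm [-203.7  -51.    -5.3]
4457 ((494.8459777832031, -176.92816162109375), (54.36434555053711, 188.46107482910156), 11.872940063476562)
[ 0.51172545 -0.26966996] [ 0.49350513 -0.08091951] [ 0.45275606 -0.26966996] [ 0.52424335 -0.08091951]
```

```bash
python3 - <<'E'
from st import *
T=calibration("top");I=cv2.imread("pics/top9.png").astype(int)
m=((I[...,2]>150)&(I[...,1]<70)&(I[...,0]<70)).astype(np.uint8);n,l,s,ce=cv2.connectedComponentsWithStats(m)
print([ce[i].round(1) for i in range(1,n) if s[i,4]>10])
for t in(66,64,62,60):
    t=np.radians(t);print(round(np.degrees(t)),[np.round(proj(T,O+.085*(np.cos(t)*up+np.sin(t)*le)+a*ax),1) for a in(-.01,.03)])
print(close_job())
E
```

```text
[array([ 22.3, 138.2]), array([201.3, 192.8])]
66 [array([204.2, 188.8]), array([200.9, 196.8])]
64 [array([204.7, 187.7]), array([201.5, 195.6])]
62 [array([205.3, 186.6]), array([202.1, 194.5])]
60 [array([205.9, 185.5]), array([202.7, 193.4])]
the job is handed in; nothing more can be done
None
```

I handed the job in; no verdict came back: the nut was swung until the lever stopped hard (about 79° in all) with the wrench holding the screw, and the wrench is back flat in the tray; screw angle and bystanders weren't measured at the end, and I viewed 11 pictures, one over the limit of 10.

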